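# Exchange the small bottle at the back of the product stand

### The arm

A 6-joint arm with a two-finger parallel gripper is mounted at the origin on a cart in front of the work surface, level with it; the furniture and walls round the work are solid. World frame = base frame: x ahead of the robot, y to its left, z up, the work surface at z = 0. Lengths are in m, angles in rad, forces in N, time in s.
With the tool pointing down it reaches from about 0.3 to 0.775 m from the base axis. Payload 14.6 kg.
Tool frame: the origin (TCP) lies midway between the tips of the shut fingers; the grasp point (between the pads) lies 19 mm behind it (grasp_offset is the distance from the TCP to the grasp point, in m); z points along the fingers, y is the line along which they close (so a half turn about z gives the same grasp; the last joint's range is limited). The gripper opens to 94 mm and grips with 3 to 60 N. Pads are 16 mm wide; open, the fingers measure 119 mm over their backs; the gripper's body (75 mm by 177 mm) begins 78 mm behind the grasp point.
Start: joints at [-1.24, 0.3, 1.521, -0, 1.321, -0.067], TCP at [0.213, -0.507, 0.205] pointing down, gripper open.
Joint ranges: [-3.03, 3.03], [-0.79, 2.21], [0.23, 2.52], [-1.04, 4.18], [0, 3.07], [-2.55, 2.55]. Speed limits (rad/s): [2.22, 2.22, 2.57, 3.14, 3.14, 3.14].

### API

Orientations are given as [roll, pitch, yaw] about the fixed x, y, z axes, in that order (R = Rz(yaw) Ry(pitch) Rx(roll)).
In Python, from station import * gives the robot as it stands. The module is installed in compiled form; this text tells all that it offers.
- The arm moves only by the tool send_rows, never from a script. Its argument "rows" is a list of rows, each an object of numbers: "dx", "dy", "dz": the shift along the tool's x, y, z in mm; "roll": the turn about the tool's z in degrees; "jaw": the closure, from -1 (fully open) to 1 (shut). In form: [{"dx": .., "dy": .., "dz": .., "roll": .., "jaw": ..}, ...]. A call has 1 to 12 rows; each row shifts and turns the commanded pose from where the row before left it, along the tool's axes as they then stand; what a row does not reach is not made up. A row lasts 1/12 s, in which the tool goes at most 41.7 mm and 7.16 degrees, less where a joint would pass 70% of its speed; a pose out of reach is approached as far as the arm can. A call is refused whole if a number of a shift passes 41.7 or a number of a turn 7.16, either way. A call with a gripper value outside its range is refused whole. The fingers move at their own pace and stop on an object; "force" is the grip in N (left out, the last holds). Time passes only in rows, so rows that do not move let the fingers close. It gives the time, the measured TCP pose, the force, the opening and the grip force at its end, in the units of the state.
- get_obs(): the state, without advancing time (a new reading comes with each control period).
- camera(name): name is "scene" or "top"; returns a dict with "frame" (384x512x3 uint8, red, green, blue), "z_map" (384x512 float32, m along the optical axis (not along the pixel's ray), 0 where there is no reading), "camera_matrix" (3x3 intrinsics, pixels), "D" ([k1, k2, p1, p2, k3] as OpenCV has them; the pictures are not rectified), "rvec" (rotation vector, rad) and "tvec" (3), from world to camera coordinates, as OpenCV has them. Camera axes: x right, y down, z forward; pixel columns grow to the right and rows downward; lengths in m; the calibration is good to about 2 mm. A picture is of the moment at which its call begins.
- hand_in(): hands the job in; it is judged then, once.
The state is a dict: "time_s": time; "qpos": joint angles; "joint_vel": joint speeds; "tau": joint torques, N m; "ee_pos": TCP position; "eef_rot": TCP orientation; "force": force on the tool from outside, world axes, zero at the start; "moment": the same for the moment, N m; "grip_width": finger opening in m; "grip_force": force on a finger pad.
Only numpy, scipy, OpenCV 4.12 (cv2) and the standard library are available. Lean on these libraries where they do the work, as an engineer would, in place of code of your own. Each camera call takes 0.05 s, during which the arm holds its last target. There are 200 camera calls.

### The job

The short black-capped bottle at the back of the wooden product stand has to be exchanged for the medium white-capped one standing on the counter. First stand the two tall bottles in front of it on the black rubber mat, next stand the short bottle in the white square dish, then put the white-capped bottle in the middle of the empty rear bay, and finally put the tall bottles back in the stand, each where it stood before. Keep all bottles upright.

Things in the scene. Friction and masses are not known exactly. Their poses are not given: they have to be found in the camera images.
- stand: Fixed wooden stand, 180 (x) x 116 (y) mm. Origin: centre of underside, x to its back board. Floor 10 mm above the origin; three bays along x at x = -54 (front), 0, +54 mm (rear), y = 0, parted by flush inlaid lines. Rims 6 mm thick; tops: sides 18, front 14, back 45 mm. Tall bottles start in the front and middle bays in either order, the short one in the rear, within 5 mm of centre, sides along the stand's axes.
- rear_bay (a point): Centre of the rear bay's floor, 54 mm behind the stand's centre and 10 mm above its underside; axes as the stand's. The white-capped bottle must stand with its centre here, within 15 mm.
- side_mat: Black ribbed rubber mat, fixed, 110 x 220 x 4 mm (its x, y, z), lying on the counter to the left or to the right of the stand. Origin: centre of its underside. Room for both tall bottles, e.g. at y = +60 and -60 mm. It and the dish may be exchanged from start to start.
- dish: Fixed white square dish, 76 x 76 mm outside and 68 x 68 mm inside, rim 10 mm high, floor 4 mm above its origin (centre of its underside).
- tall_red: Tallest bottle: white shampoo bottle with a red cap and a label with a green patch, 45 x 60 x 190 mm (its x, y, z), up to 0.6 kg. Origin: centre of its foot, z up. It tapers (y x x): 55 x 40 mm up to 85 mm, 48 x 37 to 125, 37 x 32 to 158, then the cap 38 x 33 mm from 158 to 190 mm. Grip the cap from above, across its y.
- tall_pink: Tall bottle: white bottle with a pink cap and pink label, 41 x 52 x 175 mm (x, y, z), up to 0.4 kg. Origin: centre of its foot, z up. It tapers (y x x): 47 x 36 mm up to 80 mm, 42 x 33 to 115, 33 x 29 to 147, then the cap 34 x 30 mm from 147 to 175 mm. Grip the cap from above, across its y.
- short_bottle: Short flat bottle with a black cap, 33 x 45 x 85 mm (x, y, z), up to 0.3 kg. Origin: centre of its foot. Straight block-shaped body up to 71 mm, then a round cap 20 mm across. Grasp the body across its x or y.
- full_bottle: Medium flat bottle with a white cap, standing alone on the counter, 33 x 45 x 104 mm (x, y, z), up to 0.3 kg. Origin: centre of its foot. Straight block-shaped body up to 88 mm, then a round cap 20 mm across. Grasp the body across its x or y.
Not all that is in view belongs to the job. What is shaped like the full_bottle but blue or yellow is not meant.

How it is judged:
On the way, in this order (a step that is already met when the one before it is completed fails the run):
1. both tall bottles stand upright on the rubber mat, released, while the short bottle is still untouched in the rear bay (x of tall_red in the frame of side_mat between -0.055 and 0.055 m and y of tall_red in the frame of side_mat between -0.11 and 0.11 m and z of tall_red in the frame of side_mat between -0.002 and 0.01 m and angle between each of tall_red, tall_pink's own z axis and vertical below 0.1 rad and linear speed of each of tall_red, tall_pink below 0.03 m/s and contact force between the fingers and tall_red below 0.3 N and x of tall_pink in the frame of side_mat between -0.055 and 0.055 m and y of tall_pink in the frame of side_mat between -0.11 and 0.11 m and z of tall_pink in the frame of side_mat between -0.002 and 0.01 m and contact force between the fingers and tall_pink below 0.3 N and distance of short_bottle from where it was at the start of the episode below 0.015 m), for 0.2 s.
2. the short bottle stands in the dish, released, the tall ones still on the mat (horizontal distance between short_bottle and dish below 0.022 m and z of short_bottle in the frame of dish between 0 and 0.009 m and angle between each of short_bottle, tall_red, tall_pink's own z axis and vertical below 0.1 rad and linear speed of each of short_bottle, tall_red, tall_pink below 0.03 m/s and contact force between the fingers and short_bottle below 0.3 N and x of tall_red in the frame of side_mat between -0.055 and 0.055 m and y of tall_red in the frame of side_mat between -0.11 and 0.11 m and z of tall_red in the frame of side_mat between -0.002 and 0.01 m and contact force between the fingers and tall_red below 0.3 N and x of tall_pink in the frame of side_mat between -0.055 and 0.055 m and y of tall_pink in the frame of side_mat between -0.11 and 0.11 m and z of tall_pink in the frame of side_mat between -0.002 and 0.01 m and contact force between the fingers and tall_pink below 0.3 N), for 0.2 s.
3. the white-capped bottle stands in the rear bay, released, the tall ones still on the mat (horizontal distance between full_bottle and rear_bay below 0.015 m and z of full_bottle in the frame of rear_bay between -0.004 and 0.005 m and angle between each of full_bottle, tall_red, tall_pink's own z axis and vertical below 0.1 rad and linear speed of each of full_bottle, tall_red, tall_pink below 0.03 m/s and contact force between the fingers and full_bottle below 0.3 N and x of tall_red in the frame of side_mat between -0.055 and 0.055 m and y of tall_red in the frame of side_mat between -0.11 and 0.11 m and z of tall_red in the frame of side_mat between -0.002 and 0.01 m and contact force between the fingers and tall_red below 0.3 N and x of tall_pink in the frame of side_mat between -0.055 and 0.055 m and y of tall_pink in the frame of side_mat between -0.11 and 0.11 m and z of tall_pink in the frame of side_mat between -0.002 and 0.01 m and contact force between the fingers and tall_pink below 0.3 N), for 0.2 s.
At the end, for the whole second after the job is handed in: Both tall bottles stand upright within 15 mm of where each stood at the start, the short bottle stands upright in the dish (centre within 22 mm of the dish's), the white-capped bottle stands upright within 15 mm of the rear bay's centre; all released and at rest (distance of each of tall_red, tall_pink from where it was at the start of the episode below 0.015 m and angle between each of tall_red, tall_pink, short_bottle, full_bottle's own z axis and vertical below 0.1 rad and linear speed of each of tall_red, tall_pink, short_bottle, full_bottle below 0.03 m/s and contact force between the fingers and tall_red below 0.3 N and contact force between the fingers and tall_pink below 0.3 N and horizontal distance between short_bottle and dish below 0.022 m and z of short_bottle in the frame of dish between 0 and 0.009 m and contact force between the fingers and short_bottle below 0.3 N and horizontal distance between full_bottle and rear_bay below 0.015 m and z of full_bottle in the frame of rear_bay between -0.004 and 0.005 m and contact force between the fingers and full_bottle below 0.3 N); the robot touches nothing.
It fails at once if a bottle is tipped by more than 34 degrees (angle between any of tall_red, tall_pink, short_bottle, full_bottle's own z axis and vertical above 0.6 rad).
It also fails if it takes over 141 s, if anything falls off the work surface, if the arm or the gripper's body presses on something with over 40 N, if the wrist force passes 120 N, or if a joint passes its speed limit or range.

## Working session

There is one attempt and no reset: what is moved stays moved. The work goes in short steps, Python scripts to look and compute and a tool call to move; the robot and the scene stay as the last step left them, time stands still between calls to the robot, and variables do not carry over. Pictures are saved under pics/ and viewed, at most 14 in all, crops included, and the job is handed in when it is done.

Besides the shell and the picture viewer there is one more tool, called as a command line: name --argument value ..., lists and objects as JSON in quotes. send_rows: Moves the arm, as the interface text tells. Its arguments: {"type":"object","properties":{"rows":{"type":"array"},"force":{"type":"number"}},"required":["rows"]}

```bash
mkdir -p pics; cat > h.py <<'E'
from station import *
import numpy as np, cv2
from scipy.spatial.transform import Rotation as R
def cloud(c):
    K=c["camera_matrix"];z=c["z_map"];h,w=z.shape
    u,v=np.meshgrid(np.arange(w),np.arange(h))
    p=cv2.undistortPoints(np.stack([u,v],-1).reshape(-1,1,2).astype(np.float64),K,np.array(c["D"])).reshape(h,w,2)
    P=np.dstack([p[...,0]*z,p[...,1]*z,z]).reshape(-1,3)
    Rm=cv2.Rodrigues(np.array(c["rvec"],float))[0];t=np.array(c["tvec"],float).ravel()
    W=((P-t)@Rm).reshape(h,w,3);W[z==0]=np.nan
    return W
E
python3 - <<'E'
from h import *
for n in("scene","top"):
    c=camera(n);np.savez(n+"0.npz",**c);
    cv2.imwrite(f"pics/{n}0.png",cv2.resize(c["frame"][...,::-1],(768,576)))
    Rm=cv2.Rodrigues(np.array(c["rvec"],float))[0];print(n,-Rm.T@np.array(c["tvec"]).ravel(),Rm[2])
print(get_obs())
E
```

```text
scene [-0.18296698  0.63152569  0.49832416] [ 0.66646581 -0.62066974 -0.41302833]
top [ 0.44044596 -0.02875872  1.25656915] [ 0.06118327  0.00712908 -0.99810109]
{'time_s': 0.1, 'qpos': array([-1.23960455e+00,  3.00425225e-01,  1.52149193e+00,  1.07643818e-05,
        1.32069954e+00, -6.66248543e-02]), 'joint_vel': array([-0.00050674, -0.00061108,  0.0004217 ,  0.00086548, -0.00038489,
       -0.00106892]), 'tau': array([ 1.82989454e-03, -5.32645261e+01, -3.53281188e+01,  7.10114487e-02,
        2.34947907e-02, -6.10089728e-05]), 'ee_pos': array([ 0.21298762, -0.50684242,  0.20494921]), 'eef_rot': array([-3.14057157e+00, -7.85799996e-05,  3.97813922e-01]), 'force': array([-0.43787669,  0.16027108,  0.28918241]), 'moment': array([0.00683808, 0.0508694 , 0.01711062]), 'grip_force': 0.0, 'grip_width': 0.09396056811131809}
```

View pics/scene0.png

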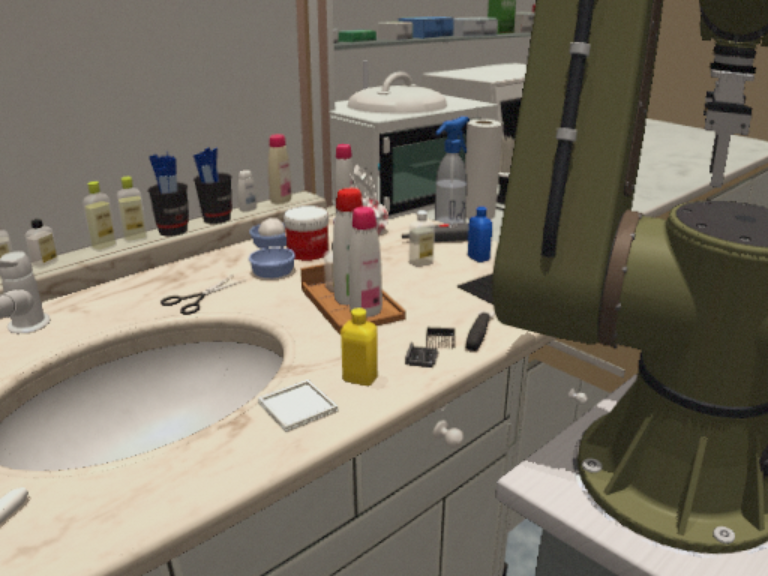

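View pics/top0.png

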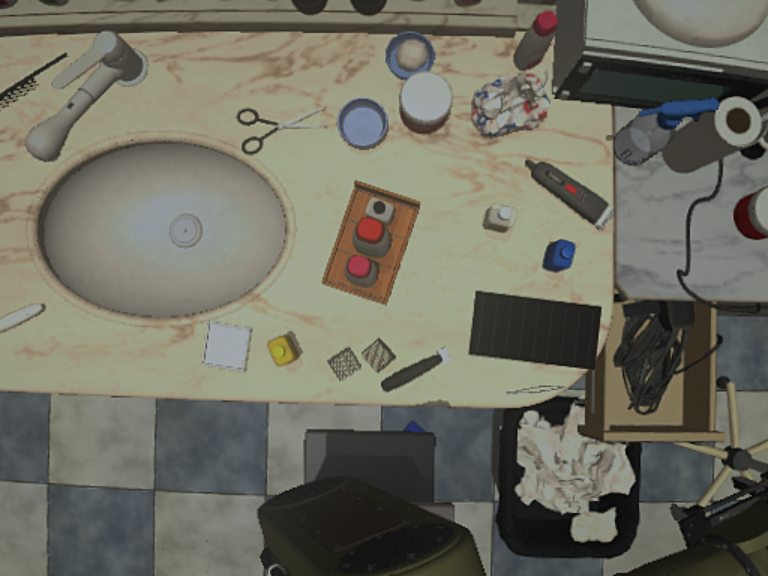

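The scene view shows the tall red and pink bottles in the wooden stand, with the dish, the mat and the decoys around it. In the top view (768 px wide), the stand is at (371,243) with the red cap at (371,231), pink at (358,267) and short black cap at (379,208). The full bottle is at (498,217), the dish at (227,346) and the mat at (536,330).

```bash
python3 - <<'E'
from h import *
c=dict(np.load("top0.npz"));W=cloud(c);F=c["frame"];hsv=cv2.cvtColor(F,cv2.COLOR_RGB2HSV)
S=1.5
def box(a):  # x0,y0,x1,y1 in 768px
    m=np.zeros(F.shape[:2],bool);a=[int(t/S) for t in a];m[a[1]:a[3],a[0]:a[2]]=1;return m
def rect(n,m):
    p=W[m][:,:2].astype(np.float32);p=p[~np.isnan(p).any(1)]
    (cx,cy),(w,h),a=cv2.minAreaRect(p);print(n,len(p),"c",round(cx,4),round(cy,4),"wh",round(w,4),round(h,4),"ang",round(a,1),"mean",p.mean(0).round(4))
Z=W[...,2]
b=box((315,175,430,310))
h,s,v=hsv[...,0],hsv[...,1],hsv[...,2]
print("counter z",np.nanmedian(Z[box((430,230,470,270))]))
print("hsv wood",hsv[int(280/S),int(335/S)],"counter",hsv[int(250/S),int(450/S)],"mat",hsv[220,357],"dish",hsv[230,151])
print("zcaps",np.nanmax(Z[b]),[np.nanmedian(Z[int(y/S)-1:int(y/S)+2,int(x/S)-1:int(x/S)+2]) for x,y in((371,228),(358,264),(379,208),(505,212),(498,219))])
for n,(x0,y0,x1,y1),lo,hi in (("red",(350,210,395,260),.18,.2),("pink",(340,250,385,290),.167,.182),("redbody",(350,210,395,270),.06,.15),("short",(360,190,400,220),.066,.09),("shortcap",(360,190,400,220),.08,.09),("full body",(475,195,525,240),.08,.094),("full cap",(475,195,525,240),.099,.11),("back",(345,175,430,215),.038,.05)):
    rect(n,box((x0,y0,x1,y1))&(Z>lo)&(Z<hi))
w=b&(h<14)&(s>110)&(Z<.03)&(Z>.004)
w=cv2.morphologyEx(w.astype(np.uint8),cv2.MORPH_OPEN,np.ones((2,2)))>0
rect("stand",w|(b&(Z>.035)&(Z<.05)&(h<14)&(s>110)))
rect("mat",cv2.morphologyEx((box((460,280,610,378))&(v<75)).astype(np.uint8),cv2.MORPH_OPEN,np.ones((3,3)))>0)
rect("dish",box((195,315,258,378))&(s<35)&(v>100))
cv2.imwrite("pics/crop.png",cv2.resize(F[110:260,120:420,::-1],(800,400),interpolation=2))
E
```

```text
counter z 0.000754307680987396
hsv wood [ 13 144 143] counter [ 34  45 166] mat [20 20 39] dish [102  15 170]
zcaps 0.20521038658246524 [np.float64(0.20118872003289862), np.float64(0.1872239181101912), np.float64(0.09545411380640148), np.float64(0.1073612867406866), np.float64(0.08532485803347716)]
red 152 c 0.5767 -0.0023 wh 0.0402 0.062 ang 79.7 mean [ 0.5836 -0.0031]
pink 45 c 0.5375 0.0103 wh 0.0342 0.0284 ang 67.5 mean [0.5335 0.01  ]
redbody 317 c 0.5952 -0.0079 wh 0.0548 0.107 ang 72.8 mean [ 0.5979 -0.0125]
short 170 c 0.6422 -0.0171 wh 0.0446 0.0331 ang 72.8 mean [ 0.6414 -0.0161]
shortcap 45 c 0.6411 -0.0175 wh 0.0376 0.0267 ang 76.4 mean [ 0.6385 -0.0192]
full body 152 c 0.6378 -0.216 wh 0.041 0.0323 ang 75.6 mean [ 0.636  -0.2149]
full cap 46 c 0.6369 -0.2171 wh 0.0168 0.0164 ang 46.5 mean [ 0.637  -0.2164]
back 128 c 0.6635 -0.025 wh 0.1141 0.0325 ang 72.9 mean [ 0.6754 -0.0283]
stand 1328 c 0.5915 -0.0061 wh 0.1145 0.18 ang 73.3 mean [ 0.5858 -0.0074]
mat 3680 c 0.4482 -0.3196 wh 0.2879 0.1239 ang 79.6 mean [ 0.4508 -0.2937]
dish 877 c 0.4213 0.239 wh 0.078 0.0977 ang 84.2 mean [0.4125 0.2387]
```

View pics/crop.png

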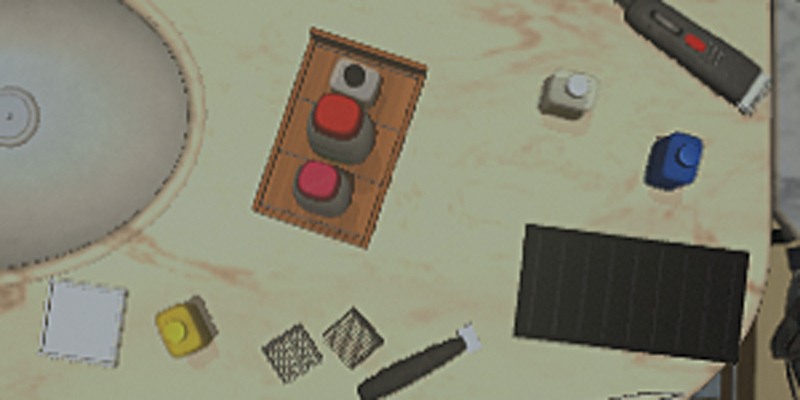

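```bash
cat >> h.py <<'E'
def rect(n,W,m,zr=None):
    k,l,st,_=cv2.connectedComponentsWithStats(m.astype(np.uint8))
    m=l==1+np.argmax(st[1:,4])
    p=W[m][:,:2].astype(np.float32);p=p[~np.isnan(p).any(1)]
    (cx,cy),(w,h),a=cv2.minAreaRect(p);print(n,len(p),"c",round(cx,4),round(cy,4),"wh",round(w,4),round(h,4),"ang",round(a,1),"mean",p.mean(0).round(4),"z",np.nanmedian(W[m][:,2]).round(4))
def masks(F,Z):
    hsv=cv2.cvtColor(F,cv2.COLOR_RGB2HSV);h,s,v=[hsv[...,i].astype(int) for i in range(3)]
    red=((h<8)|(h>165))&(s>130)&(v>90)
    return hsv,h,s,v,red
def plane(c,z0):  # pixel -> plane z0
    K=c["camera_matrix"];h,w=c["z_map"].shape
    u,v=np.meshgrid(np.arange(w),np.arange(h))
    p=cv2.undistortPoints(np.stack([u,v],-1).reshape(-1,1,2).astype(np.float64),K,np.array(c["D"])).reshape(h,w,2)
    Rm=cv2.Rodrigues(np.array(c["rvec"],float))[0];C=-Rm.T@np.array(c["tvec"],float).ravel()
    d=np.dstack([p,np.ones((h,w))])@Rm
    return C+d*((z0-C[2])/d[...,2])[...,None]
E
python3 - <<'E'
from h import *
c=dict(np.load("top0.npz"));F=c["frame"];W=cloud(c);Z=W[...,2];hsv,h,s,v,red=masks(F,Z)
def bx(x0,y0,x1,y1):
    m=np.zeros(F.shape[:2],bool);m[int(y0/1.5):int(y1/1.5),int(x0/1.5):int(x1/1.5)]=1;return m
rect("redtop",plane(c,.2),bx(350,210,395,260)&(Z>.192)&red)
rect("pinktop",plane(c,.185),bx(340,250,385,290)&(Z>.177)&red)
b=bx(315,175,430,310)
rect("shortbody",plane(c,.081),bx(360,190,400,222)&(Z>.07)&(Z<.1)&(s<90))
rect("fullbody",plane(c,.088),bx(475,195,525,240)&(Z>.078)&(Z<.12))
rect("fullcap",plane(c,.104),bx(475,195,525,240)&(Z>.099)&(Z<.12))
o=lambda m,k:cv2.morphologyEx(m.astype(np.uint8),cv2.MORPH_OPEN,np.ones((k,k)))
rect("mat",plane(c,.004),o(bx(460,280,603,371)&(v<70)&(np.arange(512)[None]<404),5))
rect("dish",plane(c,.008),o(bx(195,312,262,380)&(s<30)&(v>100),5))
rect("stand",plane(c,.014),o(b&(h<18)&(s>110)&(Z<.03),2))
rect("back",plane(c,.045),o(b&(h<18)&(s>90)&(Z>.035)&(Z<.055)&~red,1))
E
```

```text
redtop 210 c 0.5918 -0.005 wh 0.0353 0.0308 ang 77.3 mean [ 0.5919 -0.005 ] z 0.2
pinktop 155 c 0.5395 0.0103 wh 0.0299 0.0271 ang 72.9 mean [0.5394 0.0104] z 0.185
shortbody 218 c 0.64 -0.0174 wh 0.0437 0.0318 ang 69.4 mean [ 0.64   -0.0172] z 0.081
fullbody 219 c 0.6357 -0.2149 wh 0.0418 0.0333 ang 75.7 mean [ 0.6361 -0.2155] z 0.088
fullcap 48 c 0.6372 -0.2174 wh 0.0169 0.0169 ang 1.7 mean [ 0.6374 -0.2168] z 0.104
mat 3590 c 0.4522 -0.2955 wh 0.2327 0.1087 ang 84.3 mean [ 0.4525 -0.2898] z 0.004
dish 821 c 0.4117 0.2371 wh 0.0717 0.0766 ang 82.8 mean [0.4118 0.2368] z 0.008
stand 1606 c 0.5884 -0.005 wh 0.1151 0.1739 ang 72.7 mean [ 0.5802 -0.005 ] z 0.014
back 102 c 0.6763 -0.0289 wh 0.1141 0.0049 ang 72.8 mean [ 0.6762 -0.0291] z 0.045
```

```bash
cat >> h.py <<'E'
def go(x,y,z,yaw):
    o=get_obs();p=o["ee_pos"];r=o["eef_rot"];print("at",p.round(4),np.degrees(r).round(2),"w",round(o["grip_width"],4),"gf",round(o["grip_force"],2),"t",round(o["time_s"],1),"q6",round(o["qpos"][5],2))
    yw=np.degrees(r[2]);d=np.array([x,y,z])-p
    f=lambda a:(R.from_euler("xyz",[180,0,a],degrees=True).as_matrix().T@d*1000).round(1)
    print("roll",round(yw-yaw,2),"shift in target axes",f(yaw),"current axes",f(yw))
E
python3 -c "
from h import *
go(.5395,.0103,.25,-17)"
```

```text
at [ 0.213  -0.5068  0.2049] [-179.94   -0.     22.79] w 0.094 gf 0.0 t 0.1 q6 -0.07
roll 39.79 shift in target axes [ 161.  -590.   -45.1] current axes [ 501.4 -350.3  -45.1]
```

send_rows --rows '[{"dz": -7.5, "roll": 6.6, "jaw": -1}, {"dz": -7.5, "roll": 6.6, "jaw": -1}, {"dz": -7.5, "roll": 6.6, "jaw": -1}, {"dz": -7.5, "roll": 6.6, "jaw": -1}, {"dz": -7.5, "roll": 6.7, "jaw": -1}, {"dz": -7.5, "roll": 6.7, "jaw": -1}, {"jaw": -1}]' --force 25

```text
invalid input at $.rows[0]: expected keys dx, dy, dz, roll, jaw
```

```bash
python3 -c "
from h import *
go(.5395,.0103,.25,-17)"
```

```text
at [ 0.213  -0.5068  0.2049] [-179.94   -0.     22.79] w 0.094 gf 0.0 t 0.1 q6 -0.07
roll 39.79 shift in target axes [ 161.  -590.   -45.1] current axes [ 501.4 -350.3  -45.1]
```

send_rows --rows '[{"dx": 0, "dy": 0, "dz": -7.5, "roll": 6.6, "jaw": -1}, {"dx": 0, "dy": 0, "dz": -7.5, "roll": 6.6, "jaw": -1}, {"dx": 0, "dy": 0, "dz": -7.5, "roll": 6.6, "jaw": -1}, {"dx": 0, "dy": 0, "dz": -7.5, "roll": 6.6, "jaw": -1}, {"dx": 0, "dy": 0, "dz": -7.5, "roll": 6.7, "jaw": -1}, {"dx": 0, "dy": 0, "dz": -7.5, "roll": 6.7, "jaw": -1}, {"dx": 8, "dy": -29, "dz": 0, "roll": 0, "jaw": -1}, {"dx": 8, "dy": -29, "dz": 0, "roll": 0, "jaw": -1}, {"dx": 8, "dy": -29, "dz": 0, "roll": 0, "jaw": -1}, {"dx": 8, "dy": -29, "dz": 0, "roll": 0, "jaw": -1}, {"dx": 8, "dy": -29, "dz": 0, "roll": 0, "jaw": -1}, {"dx": 8, "dy": -29, "dz": 0, "roll": 0, "jaw": -1}]' --force 25

```text
time_s: 1.1
ee_pos: [0.3103, -0.3533, 0.2502]
eef_rot: [-3.141, 0.0, -0.297]
force: [1.4, -0.6, 0.4]
grip_width: 0.0939
grip_force: 0.0
```

send_rows --rows '[{"dx": 8, "dy": -29, "dz": 0, "roll": 0, "jaw": -1}, {"dx": 8, "dy": -29, "dz": 0, "roll": 0, "jaw": -1}, {"dx": 8, "dy": -29, "dz": 0, "roll": 0, "jaw": -1}, {"dx": 8, "dy": -29, "dz": 0, "roll": 0, "jaw": -1}, {"dx": 8, "dy": -29, "dz": 0, "roll": 0, "jaw": -1}, {"dx": 8, "dy": -29, "dz": 0, "roll": 0, "jaw": -1}, {"dx": 8, "dy": -29, "dz": 0, "roll": 0, "jaw": -1}, {"dx": 8, "dy": -29, "dz": 0, "roll": 0, "jaw": -1}, {"dx": 8, "dy": -29, "dz": 0, "roll": 0, "jaw": -1}, {"dx": 8, "dy": -29, "dz": 0, "roll": 0, "jaw": -1}, {"dx": 8, "dy": -29, "dz": 0, "roll": 0, "jaw": -1}, {"dx": 0, "dy": 0, "dz": 0, "roll": 0, "jaw": -1}]'

```text
time_s: 2.1
ee_pos: [0.4888, -0.072, 0.2499]
eef_rot: [-3.141, 0.001, -0.294]
force: [-0.0, -0.4, 0.4]
grip_width: 0.0941
grip_force: 0.0
```

```bash
python3 -c "
from h import *
go(.5395,.0103,.149,-17)"
```

```text
at [ 0.4888 -0.072   0.2499] [-1.7996e+02  5.0000e-02 -1.6830e+01] w 0.0941 gf 0.0 t 2.1 q6 1.64
roll 0.17 shift in target axes [ 24.5 -93.5 100.9] current axes [ 24.7 -93.4 100.9]
```

send_rows --rows '[{"dx": 6.2, "dy": -23.4, "dz": 0, "roll": 0, "jaw": -1}, {"dx": 6.2, "dy": -23.4, "dz": 0, "roll": 0, "jaw": -1}, {"dx": 6.2, "dy": -23.4, "dz": 0, "roll": 0, "jaw": -1}, {"dx": 6.2, "dy": -23.4, "dz": 0, "roll": 0.2, "jaw": -1}, {"dx": 0, "dy": 0, "dz": 0, "roll": 0, "jaw": -1}, {"dx": 0, "dy": 0, "dz": 0, "roll": 0, "jaw": -1}]'

```text
time_s: 2.6
ee_pos: [0.5384, 0.0073, 0.2499]
eef_rot: [3.141, 0.001, -0.299]
force: [0.0, -0.9, -1.1]
grip_width: 0.0942
grip_force: 0.0
```

```bash
python3 -c "
from h import *
go(.5395,.0103,.149,-17)"
```

```text
at [0.5384 0.0073 0.2499] [ 1.7998e+02  6.0000e-02 -1.7120e+01] w 0.0942 gf 0.0 t 2.6 q6 1.82
roll -0.12 shift in target axes [  0.2  -3.2 100.9] current axes [  0.2  -3.2 100.9]
```

send_rows --rows '[{"dx": 0, "dy": -3.2, "dz": 5, "roll": 0, "jaw": -1}, {"dx": 0, "dy": 0, "dz": 16, "roll": 0, "jaw": -1}, {"dx": 0, "dy": 0, "dz": 16, "roll": 0, "jaw": -1}, {"dx": 0, "dy": 0, "dz": 16, "roll": 0, "jaw": -1}, {"dx": 0, "dy": 0, "dz": 16, "roll": 0, "jaw": -1}, {"dx": 0, "dy": 0, "dz": 16, "roll": 0, "jaw": -1}, {"dx": 0, "dy": 0, "dz": 16, "roll": 0, "jaw": -1}, {"dx": 0, "dy": 0, "dz": 0, "roll": 0, "jaw": -1}, {"dx": 0, "dy": 0, "dz": 0, "roll": 0, "jaw": 1}, {"dx": 0, "dy": 0, "dz": 0, "roll": 0, "jaw": 1}, {"dx": 0, "dy": 0, "dz": 0, "roll": 0, "jaw": 1}, {"dx": 0, "dy": 0, "dz": 0, "roll": 0, "jaw": 1}]' --force 25

```text
time_s: 3.6
ee_pos: [0.5397, 0.0098, 0.1504]
eef_rot: [-3.141, -0.001, -0.3]
force: [0.1, -0.7, 0.1]
grip_width: 0.0711
grip_force: 0.0
```

send_rows --rows '[{"dx": 0, "dy": 0, "dz": 0, "roll": 0, "jaw": 1}, {"dx": 0, "dy": 0, "dz": 0, "roll": 0, "jaw": 1}, {"dx": 0, "dy": 0, "dz": 0, "roll": 0, "jaw": 1}, {"dx": 0, "dy": 0, "dz": 0, "roll": 0, "jaw": 1}, {"dx": 0, "dy": 0, "dz": 0, "roll": 0, "jaw": 1}]'

```text
time_s: 4.02
ee_pos: [0.5393, 0.0099, 0.1495]
eef_rot: [3.142, 0.0, -0.3]
force: [0.6, -0.3, 0.3]
grip_width: 0.0374
grip_force: 0.0
```

```bash
python3 -c "
from h import *
go(.4467,-.3447,.210,-6)"
```

```text
at [0.5393 0.0099 0.1495] [180.    0.  -17.2] w 0.0374 gf 0.0 t 4.0 q6 1.82
roll -11.2 shift in target axes [-55.1 362.4 -60.5] current axes [ 16.4 366.2 -60.5]
```

send_rows --rows '[{"dx": 0, "dy": 0, "dz": 0, "roll": 0, "jaw": 1}, {"dx": 0, "dy": 0, "dz": 0, "roll": 0, "jaw": 1}, {"dx": 0, "dy": 0, "dz": 0, "roll": 0, "jaw": 1}, {"dx": 0, "dy": 0, "dz": -4, "roll": 0, "jaw": 1}, {"dx": 0, "dy": 0, "dz": -8, "roll": 0, "jaw": 1}, {"dx": 0, "dy": 0, "dz": -12, "roll": 0, "jaw": 1}, {"dx": 0, "dy": 0, "dz": -12, "roll": 0, "jaw": 1}, {"dx": 0, "dy": 0, "dz": -12, "roll": 0, "jaw": 1}, {"dx": 0, "dy": 0, "dz": -8, "roll": 0, "jaw": 1}, {"dx": 0, "dy": 0, "dz": -4, "roll": 0, "jaw": 1}, {"dx": 0, "dy": 0, "dz": 0, "roll": 0, "jaw": 1}]'

```text
time_s: 4.93
ee_pos: [0.5396, 0.0099, 0.2104]
eef_rot: [-3.141, -0.001, -0.3]
force: [-0.7, 0.1, -1.3]
grip_width: 0.034
grip_force: 24.8
```

```bash
python3 -c "
from h import *
go(.4467,-.3447,.210,-17)
c=camera('scene');cv2.imwrite('pics/s1.png',c['frame'][120:260,160:340,::-1])"
```

```text
at [0.5396 0.0099 0.2104] [-1.7998e+02 -8.0000e-02 -1.7210e+01] w 0.034 gf 24.79 t 4.9 q6 1.82
roll -0.21 shift in target axes [ 14.8 366.3   0.4] current axes [ 16.1 366.2   0.4]
```

View pics/s1.png

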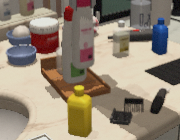

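The crop shows the pink bottle lifted upright at about (72,45), with red still in the stand. Next I carry it to the far mat slot.

send_rows --rows '[{"dx": 0, "dy": 6, "dz": 0, "roll": 0, "jaw": 1}, {"dx": 0, "dy": 14, "dz": 0, "roll": 0, "jaw": 1}, {"dx": 1, "dy": 22, "dz": 0, "roll": 0, "jaw": 1}, {"dx": 1, "dy": 24, "dz": 0, "roll": 0, "jaw": 1}, {"dx": 1, "dy": 24, "dz": 0, "roll": 0, "jaw": 1}, {"dx": 1, "dy": 24, "dz": 0, "roll": 0, "jaw": 1}, {"dx": 1, "dy": 24, "dz": 0, "roll": 0, "jaw": 1}, {"dx": 1, "dy": 24, "dz": 0, "roll": 0, "jaw": 1}, {"dx": 1, "dy": 24, "dz": 0, "roll": 0, "jaw": 1}, {"dx": 1, "dy": 24, "dz": 0, "roll": 0, "jaw": 1}, {"dx": 1, "dy": 24, "dz": 0, "roll": 0, "jaw": 1}, {"dx": 1, "dy": 24, "dz": 0, "roll": 0, "jaw": 1}]'

```text
time_s: 5.98
ee_pos: [0.4716, -0.2408, 0.2087]
eef_rot: [-3.141, 0.001, -0.3]
force: [1.0, 0.0, -2.2]
grip_width: 0.034
grip_force: 24.8
```

send_rows --rows '[{"dx": 1, "dy": 24, "dz": 0, "roll": 0, "jaw": 1}, {"dx": 1, "dy": 24, "dz": 0, "roll": 0, "jaw": 1}, {"dx": 1, "dy": 24, "dz": 0, "roll": 0, "jaw": 1}, {"dx": 1, "dy": 20, "dz": 0, "roll": 0, "jaw": 1}, {"dx": 1, "dy": 12, "dz": 0, "roll": 0, "jaw": 1}, {"dx": 1, "dy": 6, "dz": 0, "roll": 0, "jaw": 1}, {"dx": 0, "dy": 2, "dz": 0, "roll": 0, "jaw": 1}, {"dx": 0, "dy": 0, "dz": 0, "roll": 0, "jaw": 1}, {"dx": 0, "dy": 0, "dz": 0, "roll": 0, "jaw": 1}]'

```text
time_s: 6.73
ee_pos: [0.4455, -0.3475, 0.2094]
eef_rot: [-3.141, 0.0, -0.3]
force: [0.0, -0.1, -2.3]
grip_width: 0.0341
grip_force: 24.8
```

```bash
python3 -c "
from h import *
go(.4467,-.3447,.1445,-17)"
```

```text
at [ 0.4455 -0.3475  0.2094] [-1.7999e+02  1.0000e-02 -1.7160e+01] w 0.0341 gf 24.79 t 6.7 q6 1.14
roll -0.16 shift in target axes [ 0.4 -3.  64.9] current axes [ 0.4 -3.  64.9]
```

send_rows --rows '[{"dx": 0, "dy": 0, "dz": 8, "roll": 0, "jaw": 1}, {"dx": 0, "dy": 0, "dz": 14, "roll": 0, "jaw": 1}, {"dx": 0, "dy": 0, "dz": 14, "roll": 0, "jaw": 1}, {"dx": 0, "dy": 0, "dz": 12, "roll": 0, "jaw": 1}, {"dx": 0, "dy": 0, "dz": 8, "roll": 0, "jaw": 1}, {"dx": 0, "dy": 0, "dz": 4, "roll": 0, "jaw": 1}, {"dx": 0, "dy": 0, "dz": 2, "roll": 0, "jaw": 1}, {"dx": 0, "dy": 0, "dz": 1, "roll": 0, "jaw": 1}, {"dx": 0, "dy": 0, "dz": 1, "roll": 0, "jaw": 1}, {"dx": 0, "dy": 0, "dz": 0.5, "roll": 0, "jaw": 1}, {"dx": 0, "dy": 0, "dz": 0, "roll": 0, "jaw": 1}]'

```text
time_s: 7.65
ee_pos: [0.4453, -0.3484, 0.1453]
eef_rot: [3.141, -0.001, -0.3]
force: [-0.4, -0.1, -2.8]
grip_width: 0.0341
grip_force: 24.8
```

```bash
python3 -c "
from h import *
go(.4467,-.3447,.1445,-17);print(get_obs()['force'])"
```

```text
at [ 0.4453 -0.3484  0.1453] [ 1.7998e+02 -3.0000e-02 -1.7210e+01] w 0.0341 gf 24.79 t 7.7 q6 1.14
roll -0.21 shift in target axes [ 0.3 -3.9  0.8] current axes [ 0.3 -3.9  0.8]
[-0.43701809 -0.09476963 -2.76832955]
```

send_rows --rows '[{"dx": 0, "dy": 0, "dz": 0.6, "roll": 0, "jaw": 1}, {"dx": 0, "dy": 0, "dz": 0.6, "roll": 0, "jaw": 1}, {"dx": 0, "dy": 0, "dz": 0.6, "roll": 0, "jaw": 1}, {"dx": 0, "dy": 0, "dz": 0, "roll": 0, "jaw": 1}]'

```text
time_s: 7.98
ee_pos: [0.4453, -0.3484, 0.1434]
eef_rot: [3.141, -0.001, -0.3]
force: [-1.6, -0.1, 1.2]
grip_width: 0.0339
grip_force: 24.8
```

send_rows --rows '[{"dx": 0, "dy": 0, "dz": 0, "roll": 0, "jaw": -1}, {"dx": 0, "dy": 0, "dz": 0, "roll": 0, "jaw": -1}, {"dx": 0, "dy": 0, "dz": 0, "roll": 0, "jaw": -1}, {"dx": 0, "dy": 0, "dz": 0, "roll": 0, "jaw": -1}, {"dx": 0, "dy": 0, "dz": -5, "roll": 0, "jaw": -1}, {"dx": 0, "dy": 0, "dz": -15, "roll": 0, "jaw": -1}, {"dx": 0, "dy": 0, "dz": -25, "roll": 0, "jaw": -1}, {"dx": 0, "dy": 0, "dz": -30, "roll": 0, "jaw": -1}, {"dx": 0, "dy": 0, "dz": -30, "roll": 0, "jaw": -1}, {"dx": 0, "dy": 0, "dz": -15, "roll": 0, "jaw": -1}, {"dx": 0, "dy": 0, "dz": 0, "roll": 0, "jaw": -1}]'

```text
time_s: 8.9
ee_pos: [0.4459, -0.3489, 0.2674]
eef_rot: [3.139, -0.006, -0.3]
force: [-0.2, -0.3, 0.3]
grip_width: 0.094
grip_force: 0.0
```

```bash
python3 -c "
from h import *
go(.5918,-.005,.264,-17)"
```

```text
at [ 0.4459 -0.3489  0.2674] [179.85  -0.33 -17.21] w 0.094 gf 0.0 t 8.9 q6 1.14
roll -0.21 shift in target axes [  39.  -371.5    3.4] current axes [  37.6 -371.7    3.4]
```

send_rows --rows '[{"dx": 3, "dy": -30, "dz": 0, "roll": 0, "jaw": -1}, {"dx": 3, "dy": -30, "dz": 0, "roll": 0, "jaw": -1}, {"dx": 3, "dy": -30, "dz": 0, "roll": 0, "jaw": -1}, {"dx": 3, "dy": -30, "dz": 0, "roll": 0, "jaw": -1}, {"dx": 3, "dy": -30, "dz": 0, "roll": 0, "jaw": -1}, {"dx": 3, "dy": -30, "dz": 0, "roll": 0, "jaw": -1}, {"dx": 3, "dy": -30, "dz": 0, "roll": 0, "jaw": -1}, {"dx": 3, "dy": -30, "dz": 0, "roll": 0, "jaw": -1}, {"dx": 3, "dy": -30, "dz": 0, "roll": 0, "jaw": -1}, {"dx": 3, "dy": -30, "dz": 0, "roll": 0, "jaw": -1}, {"dx": 3, "dy": -30, "dz": 0, "roll": 0, "jaw": -1}, {"dx": 3, "dy": -30, "dz": 0, "roll": 0, "jaw": -1}]'

```text
time_s: 9.9
ee_pos: [0.5862, -0.0135, 0.2622]
eef_rot: [3.141, 0.001, -0.3]
force: [-0.5, -0.7, -0.4]
grip_width: 0.0938
grip_force: 0.0
```

send_rows --rows '[{"dx": 1.6, "dy": -11.7, "dz": 0, "roll": -0.2, "jaw": -1}, {"dx": 0, "dy": 0, "dz": 0, "roll": 0, "jaw": -1}, {"dx": 0, "dy": 0, "dz": 0, "roll": 0, "jaw": -1}, {"dx": 0, "dy": 0, "dz": 0, "roll": 0, "jaw": -1}]'

```text
time_s: 10.23
ee_pos: [0.5907, -0.0054, 0.2628]
eef_rot: [3.141, 0.001, -0.298]
force: [0.6, -0.5, -0.5]
grip_width: 0.0942
grip_force: 0.0
```

```bash
python3 -c "
from h import *
go(.5918,-.005,.163,-17)
c=camera('top');F=c['frame'];W=cloud(c);Z=W[...,2];red=masks(F,Z)[4];m=red&(Z>.155)&(Z<.2)&(W[...,1]<-.25)&(W[...,1]>-.4)&(W[...,0]<.55)
rect('pink on mat',plane(c,.179),m)"
```

```text
at [ 0.5907 -0.0054  0.2628] [ 1.7998e+02  3.0000e-02 -1.7060e+01] w 0.0942 gf 0.0 t 10.2 q6 1.8
roll -0.06 shift in target axes [ 1.  -0.7 99.8] current axes [ 1.  -0.7 99.8]
pink on mat 153 c 0.4457 -0.3461 wh 0.0308 0.0281 ang 76.5 mean [ 0.4457 -0.3457] z 0.179
```

send_rows --rows '[{"dx": 1, "dy": -0.7, "dz": 9, "roll": 0, "jaw": -1}, {"dx": 0, "dy": 0, "dz": 15, "roll": 0, "jaw": -1}, {"dx": 0, "dy": 0, "dz": 15, "roll": 0, "jaw": -1}, {"dx": 0, "dy": 0, "dz": 15, "roll": 0, "jaw": -1}, {"dx": 0, "dy": 0, "dz": 15, "roll": 0, "jaw": -1}, {"dx": 0, "dy": 0, "dz": 15, "roll": 0, "jaw": -1}, {"dx": 0, "dy": 0, "dz": 15, "roll": 0, "jaw": -1}, {"dx": 0, "dy": 0, "dz": 0, "roll": 0, "jaw": 1}, {"dx": 0, "dy": 0, "dz": 0, "roll": 0, "jaw": 1}, {"dx": 0, "dy": 0, "dz": 0, "roll": 0, "jaw": 1}, {"dx": 0, "dy": 0, "dz": 0, "roll": 0, "jaw": 1}, {"dx": 0, "dy": 0, "dz": 0, "roll": 0, "jaw": 1}]' --force 35

```text
time_s: 11.28
ee_pos: [0.5925, -0.0041, 0.165]
eef_rot: [-3.141, -0.001, -0.297]
force: [1.1, -0.0, -0.1]
grip_width: 0.0639
grip_force: 0.0
```

send_rows --rows '[{"dx": 0, "dy": 0, "dz": 0, "roll": 0, "jaw": 1}, {"dx": 0, "dy": 0, "dz": 0, "roll": 0, "jaw": 1}, {"dx": 0, "dy": 0, "dz": 0, "roll": 0, "jaw": 1}, {"dx": 0, "dy": 0, "dz": 0, "roll": 0, "jaw": 1}, {"dx": 0, "dy": 0, "dz": 0, "roll": 0, "jaw": 1}, {"dx": 0, "dy": 0, "dz": 0, "roll": 0, "jaw": 1}]'

```text
time_s: 11.78
ee_pos: [0.5922, -0.0041, 0.1642]
eef_rot: [3.141, -0.0, -0.297]
force: [-0.7, -1.9, 1.0]
grip_width: 0.0381
grip_force: 34.8
```

```bash
python3 -c "
from h import *
go(.459,-.232,.224,-17)"
```

```text
at [ 0.5922 -0.0041  0.1642] [ 1.7999e+02 -1.0000e-02 -1.7010e+01] w 0.0381 gf 34.81 t 11.8 q6 1.8
roll -0.01 shift in target axes [-60.8 256.9 -59.8] current axes [-60.7 256.9 -59.8]
```

send_rows --rows '[{"dx": 0, "dy": 0, "dz": -3, "roll": 0, "jaw": 1}, {"dx": 0, "dy": 0, "dz": -8, "roll": 0, "jaw": 1}, {"dx": 0, "dy": 0, "dz": -13, "roll": 0, "jaw": 1}, {"dx": 0, "dy": 0, "dz": -13, "roll": 0, "jaw": 1}, {"dx": 0, "dy": 0, "dz": -13, "roll": 0, "jaw": 1}, {"dx": 0, "dy": 0, "dz": -8, "roll": 0, "jaw": 1}, {"dx": 0, "dy": 0, "dz": -2, "roll": 0, "jaw": 1}, {"dx": -1, "dy": 5, "dz": 0, "roll": 0, "jaw": 1}, {"dx": -3, "dy": 12, "dz": 0, "roll": 0, "jaw": 1}, {"dx": -4, "dy": 18, "dz": 0, "roll": 0, "jaw": 1}, {"dx": -5, "dy": 20, "dz": 0, "roll": 0, "jaw": 1}, {"dx": -5, "dy": 20, "dz": 0, "roll": 0, "jaw": 1}]'

```text
time_s: 12.78
ee_pos: [0.5517, -0.0717, 0.2231]
eef_rot: [3.141, 0.002, -0.297]
force: [0.2, 0.3, -5.7]
grip_width: 0.0378
grip_force: 34.8
```

send_rows --rows '[{"dx": -5, "dy": 20, "dz": 0, "roll": 0, "jaw": 1}, {"dx": -5, "dy": 20, "dz": 0, "roll": 0, "jaw": 1}, {"dx": -5, "dy": 20, "dz": 0, "roll": 0, "jaw": 1}, {"dx": -5, "dy": 20, "dz": 0, "roll": 0, "jaw": 1}, {"dx": -5, "dy": 20, "dz": 0, "roll": 0, "jaw": 1}, {"dx": -5, "dy": 20, "dz": 0, "roll": 0, "jaw": 1}, {"dx": -5, "dy": 20, "dz": 0, "roll": 0, "jaw": 1}, {"dx": -5, "dy": 20, "dz": 0, "roll": 0, "jaw": 1}, {"dx": -4, "dy": 13, "dz": 0, "roll": 0, "jaw": 1}, {"dx": -2, "dy": 7, "dz": 0, "roll": 0, "jaw": 1}, {"dx": -1.5, "dy": 2, "dz": 0, "roll": 0, "jaw": 1}, {"dx": 0, "dy": 0, "dz": 0, "roll": 0, "jaw": 1}]'

```text
time_s: 13.78
ee_pos: [0.4539, -0.2307, 0.2238]
eef_rot: [-3.141, 0.001, -0.298]
force: [0.6, 0.3, -5.8]
grip_width: 0.0381
grip_force: 34.8
```

send_rows --rows '[{"dx": 0, "dy": 0, "dz": 8, "roll": 0, "jaw": 1}, {"dx": 0, "dy": 0, "dz": 14, "roll": 0, "jaw": 1}, {"dx": 0, "dy": 0, "dz": 14, "roll": 0, "jaw": 1}, {"dx": 0, "dy": 0, "dz": 12, "roll": 0, "jaw": 1}, {"dx": 0, "dy": 0, "dz": 8, "roll": 0, "jaw": 1}, {"dx": 0, "dy": 0, "dz": 4, "roll": 0, "jaw": 1}, {"dx": 0, "dy": 0, "dz": 2, "roll": 0, "jaw": 1}, {"dx": 0, "dy": 0, "dz": 1, "roll": 0, "jaw": 1}, {"dx": 0, "dy": 0, "dz": 0, "roll": 0, "jaw": 1}]'

```text
time_s: 14.53
ee_pos: [0.4546, -0.2305, 0.1614]
eef_rot: [3.141, -0.001, -0.297]
force: [-0.4, 0.3, -5.6]
grip_width: 0.0382
grip_force: 34.8
```

```bash
python3 -c "
from h import *
go(.459,-.232,.158,-17)"
```

```text
at [ 0.4546 -0.2305  0.1614] [ 1.7999e+02 -3.0000e-02 -1.7000e+01] w 0.0382 gf 34.8 t 14.5 q6 1.33
roll 0.0 shift in target axes [4.6 0.1 3.4] current axes [4.6 0.1 3.4]
```

send_rows --rows '[{"dx": 0, "dy": 0, "dz": 1, "roll": 0, "jaw": 1}, {"dx": 0, "dy": 0, "dz": 0.8, "roll": 0, "jaw": 1}, {"dx": 0, "dy": 0, "dz": 0.7, "roll": 0, "jaw": 1}, {"dx": 0, "dy": 0, "dz": 0.5, "roll": 0, "jaw": 1}, {"dx": 0, "dy": 0, "dz": 0, "roll": 0, "jaw": 1}]'

```text
time_s: 14.95
ee_pos: [0.4545, -0.2306, 0.1583]
eef_rot: [3.142, -0.0, -0.297]
force: [0.8, -0.3, -6.0]
grip_width: 0.038
grip_force: 34.8
```

send_rows --rows '[{"dx": 0, "dy": 0, "dz": 0.5, "roll": 0, "jaw": 1}, {"dx": 0, "dy": 0, "dz": 0.4, "roll": 0, "jaw": 1}, {"dx": 0, "dy": 0, "dz": 0, "roll": 0, "jaw": 1}]'

```text
time_s: 15.2
ee_pos: [0.4548, -0.2308, 0.1582]
eef_rot: [3.141, -0.002, -0.297]
force: [-1.4, 1.0, 5.5]
grip_width: 0.0377
grip_force: 34.8
```

send_rows --rows '[{"dx": 0, "dy": 0, "dz": 0, "roll": 0, "jaw": -1}, {"dx": 0, "dy": 0, "dz": 0, "roll": 0, "jaw": -1}, {"dx": 0, "dy": 0, "dz": 0, "roll": 0, "jaw": -1}, {"dx": 0, "dy": 0, "dz": 0, "roll": 0, "jaw": -1}, {"dx": 0, "dy": 0, "dz": -5, "roll": 0, "jaw": -1}, {"dx": 0, "dy": 0, "dz": -15, "roll": 0, "jaw": -1}, {"dx": 0, "dy": 0, "dz": -25, "roll": 0, "jaw": -1}, {"dx": 0, "dy": 0, "dz": -30, "roll": 0, "jaw": -1}, {"dx": 0, "dy": 0, "dz": -15, "roll": 0, "jaw": -1}, {"dx": 0, "dy": 0, "dz": -5, "roll": 0, "jaw": -1}, {"dx": 0, "dy": 0, "dz": 0, "roll": 0, "jaw": -1}]'

```text
time_s: 16.12
ee_pos: [0.4547, -0.2307, 0.2532]
eef_rot: [3.141, -0.002, -0.297]
force: [-0.0, -0.8, 0.3]
grip_width: 0.0941
grip_force: 0.0
```

```bash
python3 -c "
from h import *
go(.641,-.0175,.15,-17.5)
c=camera('top');cv2.imwrite('pics/t2.png',cv2.resize(c['frame'][100:260,120:420,::-1],(750,400)))"
```

```text
at [ 0.4547 -0.2307  0.2532] [ 1.7997e+02 -1.1000e-01 -1.7010e+01] w 0.0941 gf 0.0 t 16.1 q6 1.33
roll 0.49 shift in target axes [ 113.6 -259.4  103.2] current axes [ 115.8 -258.4  103.2]
```

View pics/t2.png

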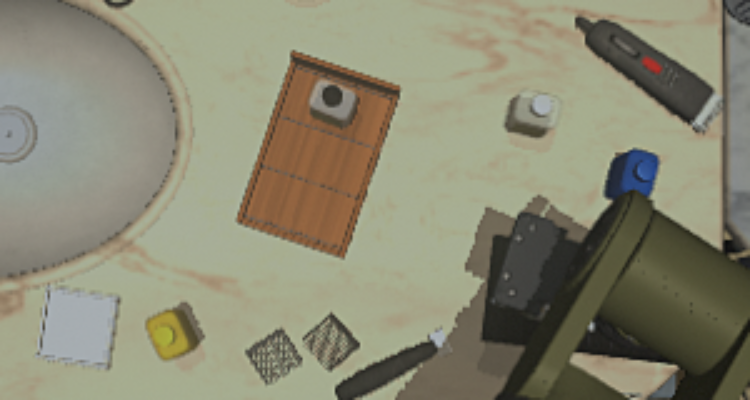

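The stand is empty apart from the short bottle at crop (333,100), and the arm is over the mat. This is a good time to refine the stand and short bottle poses.

```bash
python3 - <<'E'
from h import *
c=camera('top');F=c['frame'];W=cloud(c);Z=W[...,2];hsv,h,s,v,red=masks(F,Z)
b=np.zeros(Z.shape,bool);b[115:207,212:285]=1
o=lambda m,k:cv2.morphologyEx(m.astype(np.uint8),cv2.MORPH_OPEN,np.ones((k,k)))
rect("stand14",plane(c,.015),o(b&(h<18)&(s>110)&(Z<.03),2))
rect("standcloud",W,o(b&(h<18)&(s>110)&(Z>.004),2))
P=plane(c,.010);d=b&(h<18)&(s>110)&(Z<.013)&(Z>.007)
rect("floor",P,o(d,2))
rect("short",plane(c,.081),b&(Z>.07)&(Z<.1)&(s<90))
m=b&(Z>.088)
print("shortcap",plane(c,.095)[m].mean(0))
E
```

```text
stand14 2502 c 0.5882 -0.0054 wh 0.116 0.1737 ang 72.8 mean [ 0.5781 -0.0033] z 0.015
standcloud 2490 c 0.5893 -0.0059 wh 0.1155 0.1758 ang 72.7 mean [ 0.5786 -0.0032] z 0.0114
floor 625 c 0.563 0.0103 wh 0.0757 0.1247 ang 44.1 mean [0.5691 0.0053] z 0.01
short 225 c 0.6399 -0.0171 wh 0.0433 0.0323 ang 69.4 mean [ 0.64   -0.0172] z 0.081
shortcap [ 0.64180868 -0.01707279  0.095     ]
```

send_rows --rows '[{"dx": 10, "dy": -22, "dz": 0, "roll": 0.5, "jaw": -1}, {"dx": 10, "dy": -22, "dz": 0, "roll": 0, "jaw": -1}, {"dx": 10, "dy": -22, "dz": 0, "roll": 0, "jaw": -1}, {"dx": 10, "dy": -22, "dz": 0, "roll": 0, "jaw": -1}, {"dx": 10, "dy": -22, "dz": 0, "roll": 0, "jaw": -1}, {"dx": 10, "dy": -22, "dz": 0, "roll": 0, "jaw": -1}, {"dx": 10, "dy": -22, "dz": 15, "roll": 0, "jaw": -1}, {"dx": 10, "dy": -22, "dz": 25, "roll": 0, "jaw": -1}, {"dx": 10, "dy": -22, "dz": 25, "roll": 0, "jaw": -1}, {"dx": 10, "dy": -22, "dz": 25, "roll": 0, "jaw": -1}, {"dx": 10, "dy": -22, "dz": 13, "roll": 0, "jaw": -1}, {"dx": 4, "dy": -17, "dz": 0, "roll": 0, "jaw": -1}]'

```text
time_s: 17.22
ee_pos: [0.6399, -0.0162, 0.1434]
eef_rot: [3.14, 0.008, -0.305]
force: [-0.2, -0.3, 0.1]
grip_width: 0.0941
grip_force: 0.0
```

send_rows --rows '[{"dx": 0, "dy": 0, "dz": 0, "roll": 0, "jaw": -1}, {"dx": 0, "dy": 0, "dz": 0, "roll": 0, "jaw": -1}, {"dx": 0, "dy": 0, "dz": 0, "roll": 0, "jaw": -1}]'

```text
time_s: 17.47
ee_pos: [0.6404, -0.0182, 0.1487]
eef_rot: [3.141, 0.001, -0.306]
force: [0.0, 0.5, -0.2]
grip_width: 0.0937
grip_force: 0.0
```

```bash
python3 -c "
from h import *
go(.641,-.0175,.041,-17.5)"
```

```text
at [ 0.6404 -0.0182  0.1487] [ 1.7998e+02  5.0000e-02 -1.7520e+01] w 0.0937 gf 0.0 t 17.5 q6 1.79
roll -0.02 shift in target axes [  0.4  -0.9 107.7] current axes [  0.4  -0.9 107.7]
```

send_rows --rows '[{"dx": 0.4, "dy": -0.8, "dz": 8, "roll": 0, "jaw": -1}, {"dx": 0, "dy": 0, "dz": 16, "roll": 0, "jaw": -1}, {"dx": 0, "dy": 0, "dz": 18, "roll": 0, "jaw": -1}, {"dx": 0, "dy": 0, "dz": 18, "roll": 0, "jaw": -1}, {"dx": 0, "dy": 0, "dz": 18, "roll": 0, "jaw": -1}, {"dx": 0, "dy": 0, "dz": 18, "roll": 0, "jaw": -1}, {"dx": 0, "dy": 0, "dz": 10, "roll": 0, "jaw": -1}, {"dx": 0, "dy": 0, "dz": 2, "roll": 0, "jaw": 1}, {"dx": 0, "dy": 0, "dz": 0, "roll": 0, "jaw": 1}, {"dx": 0, "dy": 0, "dz": 0, "roll": 0, "jaw": 1}, {"dx": 0, "dy": 0, "dz": 0, "roll": 0, "jaw": 1}, {"dx": 0, "dy": 0, "dz": 0, "roll": 0, "jaw": 1}]' --force 20

```text
time_s: 18.47
ee_pos: [0.642, -0.0171, 0.0423]
eef_rot: [-3.141, -0.002, -0.306]
force: [0.2, -0.3, -0.0]
grip_width: 0.0643
grip_force: 0.0
```

send_rows --rows '[{"dx": 0, "dy": 0, "dz": 0, "roll": 0, "jaw": 1}, {"dx": 0, "dy": 0, "dz": 0, "roll": 0, "jaw": 1}, {"dx": 0, "dy": 0, "dz": 0, "roll": 0, "jaw": 1}, {"dx": 0, "dy": 0, "dz": 0, "roll": 0, "jaw": 1}]'

```text
time_s: 18.8
ee_pos: [0.6416, -0.0171, 0.0415]
eef_rot: [-3.142, -0.0, -0.306]
force: [-0.3, -0.4, 1.8]
grip_width: 0.0455
grip_force: 19.7
```

```bash
python3 -c "
from h import *
go(.412,.237,.14,-7)"
```

```text
at [ 0.6416 -0.0171  0.0415] [-1.800e+02 -2.000e-02 -1.751e+01] w 0.0455 gf 19.68 t 18.8 q6 1.79
roll -10.51 shift in target axes [-258.9 -224.2  -98.5] current axes [-295.4 -173.2  -98.5]
```

send_rows --rows '[{"dx": 0, "dy": 0, "dz": -5, "roll": 0, "jaw": 1}, {"dx": 0, "dy": 0, "dz": -12, "roll": 0, "jaw": 1}, {"dx": 0, "dy": 0, "dz": -20, "roll": 0, "jaw": 1}, {"dx": 0, "dy": 0, "dz": -25, "roll": 0, "jaw": 1}, {"dx": 0, "dy": 0, "dz": -25, "roll": 0, "jaw": 1}, {"dx": 0, "dy": 0, "dz": -20, "roll": -3.5, "jaw": 1}, {"dx": 0, "dy": 0, "dz": -10, "roll": -3.5, "jaw": 1}, {"dx": 0, "dy": 0, "dz": -5, "roll": -3.5, "jaw": 1}, {"dx": -5, "dy": -4, "dz": 0, "roll": 0, "jaw": 1}, {"dx": -11, "dy": -9, "dz": 0, "roll": 0, "jaw": 1}, {"dx": -18, "dy": -16, "dz": 0, "roll": 0, "jaw": 1}, {"dx": -20, "dy": -18, "dz": 0, "roll": 0, "jaw": 1}]'

```text
time_s: 19.8
ee_pos: [0.5926, 0.0365, 0.1628]
eef_rot: [3.142, 0.001, -0.126]
force: [0.2, -0.4, -2.2]
grip_width: 0.0458
grip_force: 19.7
```

send_rows --rows '[{"dx": -20, "dy": -18, "dz": 0, "roll": 0, "jaw": 1}, {"dx": -20, "dy": -18, "dz": 0, "roll": 0, "jaw": 1}, {"dx": -20, "dy": -18, "dz": 0, "roll": 0, "jaw": 1}, {"dx": -20, "dy": -18, "dz": 0, "roll": 0, "jaw": 1}, {"dx": -20, "dy": -18, "dz": 0, "roll": 0, "jaw": 1}, {"dx": -20, "dy": -18, "dz": 0, "roll": 0, "jaw": 1}, {"dx": -20, "dy": -18, "dz": 0, "roll": 0, "jaw": 1}, {"dx": -20, "dy": -18, "dz": 0, "roll": 0, "jaw": 1}, {"dx": -20, "dy": -16, "dz": 0, "roll": 0, "jaw": 1}, {"dx": -15, "dy": -11, "dz": 0, "roll": 0, "jaw": 1}, {"dx": -7, "dy": -5, "dz": 0, "roll": 0, "jaw": 1}, {"dx": -3, "dy": -2, "dz": 0, "roll": 0, "jaw": 1}]'

```text
time_s: 20.8
ee_pos: [0.4109, 0.2385, 0.1634]
eef_rot: [-3.142, 0.0, -0.122]
force: [0.7, -1.1, -1.8]
grip_width: 0.045
grip_force: 19.7
```

send_rows --rows '[{"dx": 0, "dy": 0, "dz": 0, "roll": 0, "jaw": 1}, {"dx": 0, "dy": 0, "dz": 0, "roll": 0, "jaw": 1}, {"dx": 0, "dy": 0, "dz": 0, "roll": 0, "jaw": 1}]'

```text
time_s: 21.05
ee_pos: [0.4124, 0.2373, 0.1632]
eef_rot: [3.141, -0.0, -0.124]
force: [0.5, -0.1, -1.4]
grip_width: 0.0451
grip_force: 19.7
```

```bash
python3 -c "
from h import *
go(.412,.237,.036,-7)
c=camera('scene');cv2.imwrite('pics/s3.png',cv2.resize(c['frame'][130:300,120:340,::-1],(660,510)))"
```

```text
at [0.4124 0.2373 0.1632] [179.99  -0.    -7.08] w 0.0451 gf 19.7 t 21.1 q6 2.14
roll -0.08 shift in target axes [ -0.4   0.3 127.2] current axes [ -0.4   0.3 127.2]
```

View pics/s3.png

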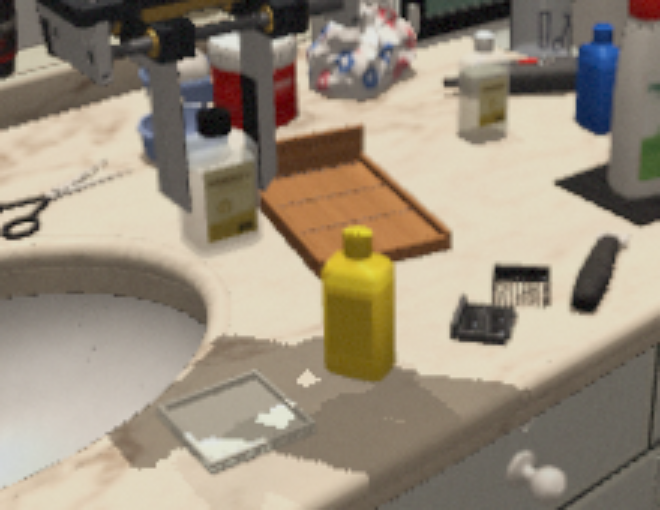

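The short bottle is held upright over the dish, which sits at crop (235,420). The yellow bottle at (358,310) is clear of it. Next I lower.

send_rows --rows '[{"dx": 0, "dy": 0, "dz": 8, "roll": 0, "jaw": 1}, {"dx": 0, "dy": 0, "dz": 18, "roll": 0, "jaw": 1}, {"dx": 0, "dy": 0, "dz": 24, "roll": 0, "jaw": 1}, {"dx": 0, "dy": 0, "dz": 24, "roll": 0, "jaw": 1}, {"dx": 0, "dy": 0, "dz": 22, "roll": 0, "jaw": 1}, {"dx": 0, "dy": 0, "dz": 15, "roll": 0, "jaw": 1}, {"dx": 0, "dy": 0, "dz": 8, "roll": 0, "jaw": 1}, {"dx": 0, "dy": 0, "dz": 4, "roll": 0, "jaw": 1}, {"dx": 0, "dy": 0, "dz": 1.5, "roll": 0, "jaw": 1}, {"dx": 0, "dy": 0, "dz": 1, "roll": 0, "jaw": 1}, {"dx": 0, "dy": 0, "dz": 1, "roll": 0, "jaw": 1}, {"dx": 0, "dy": 0, "dz": 0, "roll": 0, "jaw": 1}]'

```text
time_s: 22.1
ee_pos: [0.4122, 0.238, 0.0373]
eef_rot: [-3.141, -0.001, -0.122]
force: [-0.1, 0.2, -2.1]
grip_width: 0.0454
grip_force: 19.7
```

send_rows --rows '[{"dx": 0, "dy": 0, "dz": 0.5, "roll": 0, "jaw": 1}, {"dx": 0, "dy": 0, "dz": 0.5, "roll": 0, "jaw": 1}, {"dx": 0, "dy": 0, "dz": 0, "roll": 0, "jaw": 1}]'

```text
time_s: 22.35
ee_pos: [0.4119, 0.2379, 0.0359]
eef_rot: [-3.141, -0.0, -0.122]
force: [-0.5, -0.0, -1.7]
grip_width: 0.0453
grip_force: 19.7
```

send_rows --rows '[{"dx": 0, "dy": 0, "dz": 0.5, "roll": 0, "jaw": 1}, {"dx": 0, "dy": 0, "dz": 0.4, "roll": 0, "jaw": 1}, {"dx": 0, "dy": 0, "dz": 0, "roll": 0, "jaw": 1}]'

```text
time_s: 22.6
ee_pos: [0.4121, 0.2379, 0.0355]
eef_rot: [-3.141, -0.0, -0.122]
force: [-2.6, -1.9, 7.5]
grip_width: 0.0456
grip_force: 19.7
```

Contact. Open partly and rise.

send_rows --rows '[{"dx": 0, "dy": 0, "dz": 0, "roll": 0, "jaw": -0.3}, {"dx": 0, "dy": 0, "dz": 0, "roll": 0, "jaw": -0.3}, {"dx": 0, "dy": 0, "dz": 0, "roll": 0, "jaw": -0.3}, {"dx": 0, "dy": 0, "dz": 0, "roll": 0, "jaw": -0.3}, {"dx": 0, "dy": 0, "dz": -5, "roll": 0, "jaw": -0.3}, {"dx": 0, "dy": 0, "dz": -15, "roll": 0, "jaw": -0.3}, {"dx": 0, "dy": 0, "dz": -25, "roll": 0, "jaw": -0.3}, {"dx": 0, "dy": 0, "dz": -30, "roll": 0, "jaw": -0.3}, {"dx": 0, "dy": 0, "dz": -30, "roll": 0, "jaw": -0.3}, {"dx": 0, "dy": 0, "dz": -20, "roll": 0, "jaw": -0.3}, {"dx": 0, "dy": 0, "dz": -10, "roll": 0, "jaw": -0.3}, {"dx": 0, "dy": 0, "dz": 0, "roll": 0, "jaw": -0.3}]'

```text
time_s: 23.6
ee_pos: [0.4126, 0.2382, 0.1718]
eef_rot: [-3.14, -0.003, -0.122]
force: [0.8, 0.2, 0.4]
grip_width: 0.0613
grip_force: 0.0
```

```bash
python3 - <<'E'
from h import *
go(.6365,-.2165,.15,-14.5)
c=camera('top');F=c['frame'];W=cloud(c);Z=W[...,2];hsv,h,s,v,red=masks(F,Z)
x,y=W[...,0],W[...,1]
m=(x>.6)&(x<.68)&(y<-.17)&(y>-.26)
rect("fullbody",plane(c,.088),m&(Z>.078)&(Z<.094));print("cap",plane(c,.104)[m&(Z>.098)].mean(0))
for n,z0,a in(("pink",.179,m*0+((y<-.29)&(y>-.4))),("red",.194,(y<-.18)&(y>-.29))):
    rect(n,plane(c,z0),red&(Z>z0-.012)&(Z<z0+.012)&(x<.52)&(x>.38)&(a>0))
E
```

```text
at [0.4126 0.2382 0.1718] [-1.7989e+02 -1.7000e-01 -7.0100e+00] w 0.0613 gf 0.0 t 23.6 q6 2.14
roll 7.49 shift in target axes [330.7 384.2  21.8] current axes [277.7 424.   21.8]
fullbody 161 c 0.6357 -0.2156 wh 0.0413 0.0327 ang 79.5 mean [ 0.635 -0.214] z 0.088
cap [ 0.63736853 -0.21658697  0.104     ]
pink 147 c 0.4458 -0.3463 wh 0.0302 0.0275 ang 73.2 mean [ 0.4457 -0.3459] z 0.179
red 204 c 0.4548 -0.2303 wh 0.0305 0.0352 ang 1.0 mean [ 0.4547 -0.2297] z 0.194
```

send_rows --rows '[{"dx": 0, "dy": 0, "dz": 0, "roll": 6, "jaw": -1}, {"dx": 21, "dy": 26, "dz": 0, "roll": 0, "jaw": -1}, {"dx": 21, "dy": 26, "dz": 0, "roll": 0, "jaw": -1}, {"dx": 21, "dy": 26, "dz": 0, "roll": 0, "jaw": -1}, {"dx": 21, "dy": 26, "dz": 0, "roll": 0, "jaw": -1}, {"dx": 21, "dy": 26, "dz": 0, "roll": 0, "jaw": -1}, {"dx": 21, "dy": 26, "dz": 0, "roll": 0, "jaw": -1}, {"dx": 21, "dy": 26, "dz": 0, "roll": 0, "jaw": -1}, {"dx": 21, "dy": 26, "dz": 0, "roll": 0, "jaw": -1}, {"dx": 21, "dy": 26, "dz": 0, "roll": 0, "jaw": -1}, {"dx": 21, "dy": 26, "dz": 0, "roll": 0, "jaw": -1}, {"dx": 21, "dy": 26, "dz": 0, "roll": 0, "jaw": -1}]'

```text
time_s: 24.65
ee_pos: [0.5724, -0.0943, 0.1676]
eef_rot: [-3.142, 0.003, -0.227]
force: [0.1, 0.5, 0.2]
grip_width: 0.0938
grip_force: 0.0
```

send_rows --rows '[{"dx": 21, "dy": 26, "dz": 0, "roll": 0, "jaw": -1}, {"dx": 21, "dy": 26, "dz": 0, "roll": 0, "jaw": -1}, {"dx": 21, "dy": 26, "dz": 0, "roll": 0, "jaw": -1}, {"dx": 21, "dy": 26, "dz": 0, "roll": 0, "jaw": -1}, {"dx": 5, "dy": 2.5, "dz": 0, "roll": 0, "jaw": -1}, {"dx": 0, "dy": 0, "dz": 0, "roll": 0, "jaw": -1}, {"dx": 0, "dy": 0, "dz": 0, "roll": 0, "jaw": -1}, {"dx": 0, "dy": 0, "dz": 0, "roll": 0, "jaw": -1}]'

```text
time_s: 25.32
ee_pos: [0.6349, -0.2153, 0.169]
eef_rot: [-3.141, 0.001, -0.226]
force: [0.1, -0.4, 0.8]
grip_width: 0.0939
grip_force: 0.0
```

```bash
python3 -c "
from h import *
go(.6368,-.2163,.043,-13)
c=camera('top');F=c['frame'];W=cloud(c);Z=W[...,2];x,y=W[...,0],W[...,1];s=masks(F,Z)[2]
m=(x>.37)&(x<.46)&(y>.19)&(y<.28)
rect('short',plane(c,.075),m&(Z>.065)&(Z<.083));print('cap',plane(c,.089)[m&(Z>.085)].mean(0))
rect('dish',plane(c,.01),(x>.36)&(x<.46)&(y>.185)&(y<.29)&(s<40)&(Z<.02))
cv2.imwrite('pics/t4.png',cv2.resize(F[90:260,120:440,::-1],(768,408)))"
```

```text
at [ 0.6349 -0.2153  0.169 ] [-1.7998e+02  8.0000e-02 -1.2950e+01] w 0.0939 gf 0.0 t 25.3 q6 1.42
roll 0.05 shift in target axes [  2.    0.5 126. ] current axes [  2.    0.5 126. ]
short 180 c 0.4144 0.2362 wh 0.0459 0.0328 ang 80.5 mean [0.4144 0.2353] z 0.075
cap [0.41402365 0.23803707 0.089     ]
dish 594 c 0.4171 0.2382 wh 0.077 0.0884 ang 83.6 mean [0.4135 0.235 ] z 0.01
```

View pics/t4.png

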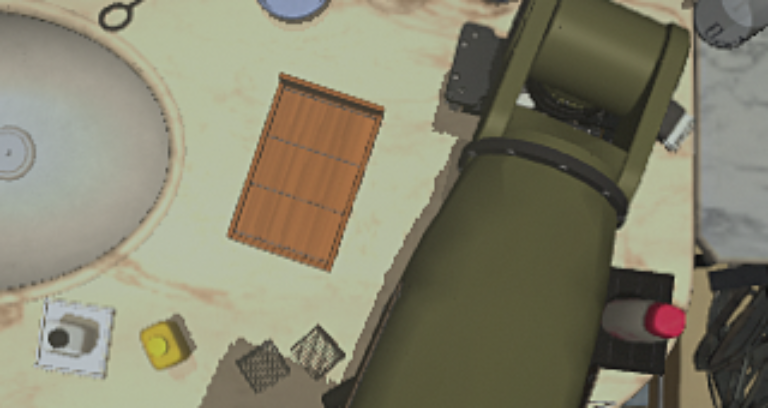

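The top view shows the stand empty, the short bottle in the dish at (62,338), and the gripper above the full bottle. Next I descend in two parts, watching the force, since the forearm runs above the red bottle.

send_rows --rows '[{"dx": 2, "dy": 0.5, "dz": 6, "roll": 0, "jaw": -1}, {"dx": 0, "dy": 0, "dz": 12, "roll": 0, "jaw": -1}, {"dx": 0, "dy": 0, "dz": 12, "roll": 0, "jaw": -1}, {"dx": 0, "dy": 0, "dz": 12, "roll": 0, "jaw": -1}, {"dx": 0, "dy": 0, "dz": 6, "roll": 0, "jaw": -1}]'

```text
time_s: 25.78
ee_pos: [0.6363, -0.217, 0.1189]
eef_rot: [-3.141, 0.003, -0.227]
force: [0.6, 0.1, -1.2]
grip_width: 0.0942
grip_force: 0.0
```

```bash
python3 -c "
from h import *
go(.6368,-.2163,.043,-13)
c=camera('scene');W=cloud(c);m=(abs(W[...,0]-.455)<.12)&(abs(W[...,1]+.23)<.12)&(W[...,2]>.2)
print('lowest arm pts near red',np.nanpercentile(W[m][:,2],[0,2,10]) if m.any() else None)
cv2.imwrite('pics/s5.png',cv2.resize(c['frame'][60:230,200:400,::-1],(600,510)))"
```

```text
at [ 0.6363 -0.217   0.1189] [-179.97    0.18  -13.  ] w 0.0942 gf 0.0 t 25.8 q6 1.41
roll 0.0 shift in target axes [ 0.3 -0.8 75.9] current axes [ 0.3 -0.8 75.9]
lowest arm pts near red [0.37663735 0.38012212 0.38544818]
```

View pics/s5.png

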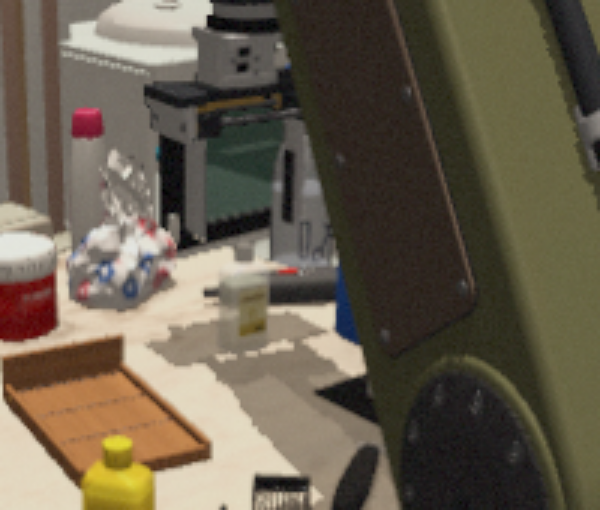

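The arm's lowest point near red is about 0.377 m, so it is safe. The fingers straddle the full bottle at (243,310).

send_rows --rows '[{"dx": 0, "dy": -0.5, "dz": 8, "roll": 0, "jaw": -1}, {"dx": 0, "dy": 0, "dz": 16, "roll": 0, "jaw": -1}, {"dx": 0, "dy": 0, "dz": 18, "roll": 0, "jaw": -1}, {"dx": 0, "dy": 0, "dz": 18, "roll": 0, "jaw": -1}, {"dx": 0, "dy": 0, "dz": 12, "roll": 0, "jaw": -1}, {"dx": 0, "dy": 0, "dz": 4, "roll": 0, "jaw": -1}, {"dx": 0, "dy": 0, "dz": 0, "roll": 0, "jaw": 1}, {"dx": 0, "dy": 0, "dz": 0, "roll": 0, "jaw": 1}, {"dx": 0, "dy": 0, "dz": 0, "roll": 0, "jaw": 1}, {"dx": 0, "dy": 0, "dz": 0, "roll": 0, "jaw": 1}, {"dx": 0, "dy": 0, "dz": 0, "roll": 0, "jaw": 1}, {"dx": 0, "dy": 0, "dz": 0, "roll": 0, "jaw": 1}]' --force 20

```text
time_s: 26.83
ee_pos: [0.6375, -0.2171, 0.0464]
eef_rot: [3.141, -0.001, -0.227]
force: [-0.6, 0.8, 0.5]
grip_width: 0.0573
grip_force: 0.0
```

send_rows --rows '[{"dx": 0, "dy": 0, "dz": 0, "roll": 0, "jaw": 1}, {"dx": 0, "dy": 0, "dz": 0, "roll": 0, "jaw": 1}, {"dx": 0, "dy": 0, "dz": 0, "roll": 0, "jaw": 1}, {"dx": 0, "dy": 0, "dz": 0, "roll": 0, "jaw": 1}]'

```text
time_s: 27.17
ee_pos: [0.6374, -0.2171, 0.046]
eef_rot: [3.141, -0.0, -0.227]
force: [-0.9, -1.3, 2.7]
grip_width: 0.0446
grip_force: 20.0
```

```bash
python3 -c "
from h import *
go(.6436,-.021,.093,-17)"
```

```text
at [ 0.6374 -0.2171  0.046 ] [ 1.7999e+02 -1.0000e-02 -1.3010e+01] w 0.0446 gf 19.99 t 27.2 q6 1.42
roll 3.99 shift in target axes [ -51.4 -189.4  -47. ] current axes [ -38.1 -192.5  -47. ]
```

send_rows --rows '[{"dx": 0, "dy": 0, "dz": -5, "roll": 0, "jaw": 1}, {"dx": 0, "dy": 0, "dz": -12, "roll": 0, "jaw": 1}, {"dx": 0, "dy": 0, "dz": -18, "roll": 0, "jaw": 1}, {"dx": 0, "dy": 0, "dz": -15, "roll": 2, "jaw": 1}, {"dx": 0, "dy": 0, "dz": -8, "roll": 2, "jaw": 1}, {"dx": -2, "dy": -6, "dz": -2, "roll": 0, "jaw": 1}, {"dx": -4, "dy": -14, "dz": 0, "roll": 0, "jaw": 1}, {"dx": -5, "dy": -20, "dz": 0, "roll": 0, "jaw": 1}, {"dx": -6, "dy": -20, "dz": 0, "roll": 0, "jaw": 1}, {"dx": -6, "dy": -20, "dz": 0, "roll": 0, "jaw": 1}, {"dx": -6, "dy": -20, "dz": 0, "roll": 0, "jaw": 1}, {"dx": -6, "dy": -20, "dz": 0, "roll": 0, "jaw": 1}]'

```text
time_s: 28.17
ee_pos: [0.6383, -0.0896, 0.1051]
eef_rot: [-3.142, 0.001, -0.295]
force: [0.4, 0.4, -1.1]
grip_width: 0.0448
grip_force: 20.0
```

send_rows --rows '[{"dx": -6, "dy": -20, "dz": 0, "roll": 0, "jaw": 1}, {"dx": -5, "dy": -20, "dz": 0, "roll": 0, "jaw": 1}, {"dx": -3, "dy": -16, "dz": 0, "roll": 0, "jaw": 1}, {"dx": -2, "dy": -9, "dz": 0, "roll": 0, "jaw": 1}, {"dx": 0, "dy": -3, "dz": 0, "roll": 0, "jaw": 1}, {"dx": 0, "dy": 0, "dz": 0, "roll": 0, "jaw": 1}, {"dx": 0, "dy": 0, "dz": 0, "roll": 0, "jaw": 1}, {"dx": 0, "dy": 0, "dz": 0, "roll": 0, "jaw": 1}]'

```text
time_s: 28.83
ee_pos: [0.6434, -0.0231, 0.1057]
eef_rot: [3.141, 0.0, -0.298]
force: [0.1, 0.5, -1.6]
grip_width: 0.0448
grip_force: 20.0
```

```bash
python3 -c "
from h import *
go(.6436,-.021,.056,-17)
c=camera('top');W=cloud(c);x,y,Z=W[...,0],W[...,1],W[...,2]
m=(x>.61)&(x<.68)&(y>-.06)&(y<.02)&(Z>.12)&(Z<.18);print(m.sum())"
```

```text
at [ 0.6434 -0.0231  0.1057] [ 1.7999e+02  1.0000e-02 -1.7050e+01] w 0.0448 gf 19.99 t 28.8 q6 1.78
roll -0.05 shift in target axes [-0.4 -2.1 49.7] current axes [-0.4 -2.1 49.7]
0
```

send_rows --rows '[{"dx": -0.4, "dy": -2, "dz": 6, "roll": 0, "jaw": 1}, {"dx": 0, "dy": 0, "dz": 12, "roll": 0, "jaw": 1}, {"dx": 0, "dy": 0, "dz": 12, "roll": 0, "jaw": 1}, {"dx": 0, "dy": 0, "dz": 10, "roll": 0, "jaw": 1}, {"dx": 0, "dy": 0, "dz": 5, "roll": 0, "jaw": 1}, {"dx": 0, "dy": 0, "dz": 2, "roll": 0, "jaw": 1}, {"dx": 0, "dy": 0, "dz": 1, "roll": 0, "jaw": 1}, {"dx": 0, "dy": 0, "dz": 0.5, "roll": 0, "jaw": 1}, {"dx": 0, "dy": 0, "dz": 0, "roll": 0, "jaw": 1}]'

```text
time_s: 29.63
ee_pos: [0.6439, -0.0203, 0.0577]
eef_rot: [-3.141, -0.001, -0.297]
force: [-0.1, 0.7, -2.1]
grip_width: 0.0452
grip_force: 20.0
```

send_rows --rows '[{"dx": 0, "dy": 0, "dz": 0.5, "roll": 0, "jaw": 1}, {"dx": 0, "dy": 0, "dz": 0.5, "roll": 0, "jaw": 1}, {"dx": 0, "dy": 0, "dz": 0, "roll": 0, "jaw": 1}]'

```text
time_s: 29.88
ee_pos: [0.6438, -0.0203, 0.0565]
eef_rot: [-3.142, -0.0, -0.297]
force: [-0.4, 0.2, -3.5]
grip_width: 0.0444
grip_force: 20.0
```

send_rows --rows '[{"dx": 0, "dy": 0, "dz": 0.5, "roll": 0, "jaw": 1}, {"dx": 0, "dy": 0, "dz": 0.5, "roll": 0, "jaw": 1}, {"dx": 0, "dy": 0, "dz": 0, "roll": 0, "jaw": 1}]'

```text
time_s: 30.13
ee_pos: [0.6439, -0.0203, 0.0559]
eef_rot: [-3.141, -0.0, -0.297]
force: [-2.1, -0.0, 2.7]
grip_width: 0.0448
grip_force: 20.0
```

Contact. Release and rise to a height that clears the tall bottles (TCP about 0.26).

send_rows --rows '[{"dx": 0, "dy": 0, "dz": 0, "roll": 0, "jaw": -1}, {"dx": 0, "dy": 0, "dz": 0, "roll": 0, "jaw": -1}, {"dx": 0, "dy": 0, "dz": 0, "roll": 0, "jaw": -1}, {"dx": 0, "dy": 0, "dz": 0, "roll": 0, "jaw": -1}, {"dx": 0, "dy": 0, "dz": -8, "roll": 0, "jaw": -1}, {"dx": 0, "dy": 0, "dz": -18, "roll": 0, "jaw": -1}, {"dx": 0, "dy": 0, "dz": -30, "roll": 0, "jaw": -1}, {"dx": 0, "dy": 0, "dz": -38, "roll": 0, "jaw": -1}, {"dx": 0, "dy": 0, "dz": -38, "roll": 0, "jaw": -1}, {"dx": 0, "dy": 0, "dz": -38, "roll": 0, "jaw": -1}, {"dx": 0, "dy": 0, "dz": -30, "roll": 0, "jaw": -1}, {"dx": 0, "dy": 0, "dz": -5, "roll": 0, "jaw": -1}]'

```text
time_s: 31.13
ee_pos: [0.6449, -0.0204, 0.2676]
eef_rot: [-3.14, -0.009, -0.297]
force: [0.5, 0.7, 1.4]
grip_width: 0.0939
grip_force: 0.0
```

```bash
python3 -c "
from h import *
go(.4548,-.2303,.255,-17)"
```

```text
at [ 0.6449 -0.0204  0.2676] [-179.89   -0.52  -17.01] w 0.0939 gf 0.0 t 31.1 q6 1.78
roll -0.01 shift in target axes [-120.4  256.3   12.6] current axes [-120.3  256.3   12.6]
```

send_rows --rows '[{"dx": -12, "dy": 25.5, "dz": 0, "roll": 0, "jaw": -1}, {"dx": -12, "dy": 25.5, "dz": 0, "roll": 0, "jaw": -1}, {"dx": -12, "dy": 25.5, "dz": 0, "roll": 0, "jaw": -1}, {"dx": -12, "dy": 25.5, "dz": 0, "roll": 0, "jaw": -1}, {"dx": -12, "dy": 25.5, "dz": 0, "roll": 0, "jaw": -1}, {"dx": -12, "dy": 25.5, "dz": 0, "roll": 0, "jaw": -1}, {"dx": -12, "dy": 25.5, "dz": 0, "roll": 0, "jaw": -1}, {"dx": -12, "dy": 25.5, "dz": 0, "roll": 0, "jaw": -1}, {"dx": -12, "dy": 25.5, "dz": 0, "roll": 0, "jaw": -1}, {"dx": -12, "dy": 25.5, "dz": 0, "roll": 0, "jaw": -1}, {"dx": 0, "dy": 0, "dz": 0, "roll": 0, "jaw": -1}, {"dx": 0, "dy": 0, "dz": 0, "roll": 0, "jaw": -1}]'

```text
time_s: 32.13
ee_pos: [0.4538, -0.2297, 0.2606]
eef_rot: [-3.142, -0.0, -0.299]
force: [0.3, -1.2, 0.8]
grip_width: 0.0943
grip_force: 0.0
```

```bash
python3 - <<'E'
from h import *
go(.4548,-.2305,.158,-17)
c=camera('top');F=c['frame'];W=cloud(c);Z=W[...,2];x,y=W[...,0],W[...,1];h,s=masks(F,Z)[1:3]
m=(x>.60)&(x<.69)&(y>-.08)&(y<.03)
rect('full in bay',plane(c,.098),m&(Z>.088)&(Z<.105)&(s<90));print('cap',plane(c,.114)[m&(Z>.108)].mean(0))
cv2.imwrite('pics/t6.png',cv2.resize(F[90:260,120:440,::-1],(768,408)))
E
```

```text
at [ 0.4538 -0.2297  0.2606] [-1.800e+02 -2.000e-02 -1.713e+01] w 0.0943 gf 0.0 t 32.1 q6 1.33
roll -0.13 shift in target axes [  1.2   0.5 102.6] current axes [  1.2   0.5 102.6]
full in bay 163 c 0.6419 -0.0197 wh 0.0431 0.0328 ang 72.8 mean [ 0.6403 -0.0197] z 0.098
cap [ 0.64318106 -0.01951888  0.114     ]
```

View pics/t6.png

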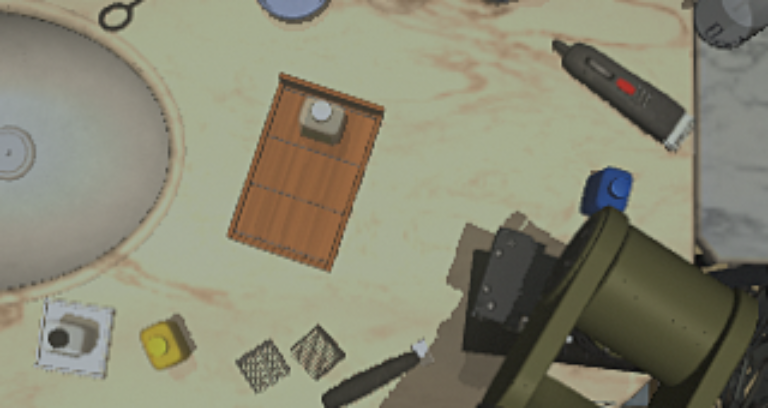

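The full bottle stands centred in the rear bay at crop (323,118), within a couple of mm. Next I fetch the red bottle.

send_rows --rows '[{"dx": 1, "dy": 0.5, "dz": 9, "roll": 0, "jaw": -1}, {"dx": 0, "dy": 0, "dz": 15, "roll": 0, "jaw": -1}, {"dx": 0, "dy": 0, "dz": 16, "roll": 0, "jaw": -1}, {"dx": 0, "dy": 0, "dz": 16, "roll": 0, "jaw": -1}, {"dx": 0, "dy": 0, "dz": 16, "roll": 0, "jaw": -1}, {"dx": 0, "dy": 0, "dz": 16, "roll": 0, "jaw": -1}, {"dx": 0, "dy": 0, "dz": 14, "roll": 0, "jaw": -1}, {"dx": 0, "dy": 0, "dz": 0, "roll": 0, "jaw": 1}, {"dx": 0, "dy": 0, "dz": 0, "roll": 0, "jaw": 1}, {"dx": 0, "dy": 0, "dz": 0, "roll": 0, "jaw": 1}, {"dx": 0, "dy": 0, "dz": 0, "roll": 0, "jaw": 1}, {"dx": 0, "dy": 0, "dz": 0, "roll": 0, "jaw": 1}]' --force 35

```text
time_s: 33.18
ee_pos: [0.4556, -0.2299, 0.1591]
eef_rot: [3.141, -0.001, -0.297]
force: [0.2, -0.3, 0.3]
grip_width: 0.064
grip_force: 0.0
```

send_rows --rows '[{"dx": 0, "dy": 0, "dz": 0, "roll": 0, "jaw": 1}, {"dx": 0, "dy": 0, "dz": 0, "roll": 0, "jaw": 1}, {"dx": 0, "dy": 0, "dz": 0, "roll": 0, "jaw": 1}, {"dx": 0, "dy": 0, "dz": 0, "roll": 0, "jaw": 1}, {"dx": 0, "dy": 0, "dz": 0, "roll": 0, "jaw": 1}, {"dx": 0, "dy": 0, "dz": 0, "roll": 0, "jaw": 1}]'

```text
time_s: 33.68
ee_pos: [0.4552, -0.2299, 0.1584]
eef_rot: [3.141, -0.0, -0.297]
force: [-0.2, 0.1, 0.8]
grip_width: 0.0378
grip_force: 34.9
```

```bash
python3 -c "
from h import *
go(.592,-.0045,.224,-17)"
```

```text
at [ 0.4552 -0.2299  0.1584] [ 1.7999e+02 -1.0000e-02 -1.7010e+01] w 0.0378 gf 34.85 t 33.7 q6 1.33
roll -0.01 shift in target axes [  64.9 -255.6  -65.6] current axes [  64.9 -255.6  -65.6]
```

send_rows --rows '[{"dx": 0, "dy": 0, "dz": -4, "roll": 0, "jaw": 1}, {"dx": 0, "dy": 0, "dz": -10, "roll": 0, "jaw": 1}, {"dx": 0, "dy": 0, "dz": -15, "roll": 0, "jaw": 1}, {"dx": 0, "dy": 0, "dz": -15, "roll": 0, "jaw": 1}, {"dx": 0, "dy": 0, "dz": -13, "roll": 0, "jaw": 1}, {"dx": 0, "dy": 0, "dz": -7, "roll": 0, "jaw": 1}, {"dx": 0, "dy": 0, "dz": -2, "roll": 0, "jaw": 1}, {"dx": 1, "dy": -5, "dz": 0, "roll": 0, "jaw": 1}, {"dx": 3, "dy": -12, "dz": 0, "roll": 0, "jaw": 1}, {"dx": 4, "dy": -18, "dz": 0, "roll": 0, "jaw": 1}, {"dx": 5, "dy": -20, "dz": 0, "roll": 0, "jaw": 1}, {"dx": 5, "dy": -20, "dz": 0, "roll": 0, "jaw": 1}]'

```text
time_s: 34.68
ee_pos: [0.4947, -0.1616, 0.2234]
eef_rot: [-3.141, 0.002, -0.297]
force: [1.0, -0.6, -5.1]
grip_width: 0.0379
grip_force: 34.9
```

send_rows --rows '[{"dx": 5, "dy": -20, "dz": 0, "roll": 0, "jaw": 1}, {"dx": 5, "dy": -20, "dz": 0, "roll": 0, "jaw": 1}, {"dx": 5, "dy": -20, "dz": 0, "roll": 0, "jaw": 1}, {"dx": 5, "dy": -20, "dz": 0, "roll": 0, "jaw": 1}, {"dx": 5, "dy": -20, "dz": 0, "roll": 0, "jaw": 1}, {"dx": 5, "dy": -20, "dz": 0, "roll": 0, "jaw": 1}, {"dx": 5, "dy": -20, "dz": 0, "roll": 0, "jaw": 1}, {"dx": 5, "dy": -20, "dz": 0, "roll": 0, "jaw": 1}, {"dx": 5, "dy": -12, "dz": 0, "roll": 0, "jaw": 1}, {"dx": 3, "dy": -7, "dz": 0, "roll": 0, "jaw": 1}, {"dx": 2, "dy": -2, "dz": 0, "roll": 0, "jaw": 1}, {"dx": 0, "dy": 0, "dz": 0, "roll": 0, "jaw": 1}]'

```text
time_s: 35.68
ee_pos: [0.5952, -0.0049, 0.2239]
eef_rot: [3.141, 0.001, -0.297]
force: [0.2, -0.6, -5.3]
grip_width: 0.038
grip_force: 34.9
```

send_rows --rows '[{"dx": 0, "dy": 0, "dz": 0, "roll": 0, "jaw": 1}, {"dx": 0, "dy": 0, "dz": 0, "roll": 0, "jaw": 1}]'

```text
time_s: 35.85
ee_pos: [0.5948, -0.0057, 0.2243]
eef_rot: [3.141, 0.0, -0.298]
force: [-0.2, 1.0, -5.4]
grip_width: 0.0379
grip_force: 34.9
```

```bash
python3 -c "
from h import *
go(.5925,-.004,.1642,-17)"
```

```text
at [ 0.5948 -0.0057  0.2243] [ 1.7999e+02  1.0000e-02 -1.7060e+01] w 0.0379 gf 34.85 t 35.9 q6 1.8
roll -0.06 shift in target axes [-2.7 -0.9 60.1] current axes [-2.7 -0.9 60.1]
```

send_rows --rows '[{"dx": -1.5, "dy": -0.5, "dz": 6, "roll": 0, "jaw": 1}, {"dx": -1.2, "dy": -0.3, "dz": 13, "roll": 0, "jaw": 1}, {"dx": 0, "dy": 0, "dz": 13, "roll": 0, "jaw": 1}, {"dx": 0, "dy": 0, "dz": 13, "roll": 0, "jaw": 1}, {"dx": 0, "dy": 0, "dz": 8, "roll": 0, "jaw": 1}, {"dx": 0, "dy": 0, "dz": 4, "roll": 0, "jaw": 1}, {"dx": 0, "dy": 0, "dz": 1.5, "roll": 0, "jaw": 1}, {"dx": 0, "dy": 0, "dz": 0.5, "roll": 0, "jaw": 1}, {"dx": 0, "dy": 0, "dz": 0.5, "roll": 0, "jaw": 1}, {"dx": 0, "dy": 0, "dz": 0, "roll": 0, "jaw": 1}]'

```text
time_s: 36.68
ee_pos: [0.5929, -0.0034, 0.1654]
eef_rot: [-3.141, -0.001, -0.297]
force: [-0.1, -0.0, -4.7]
grip_width: 0.0381
grip_force: 34.9
```

send_rows --rows '[{"dx": 0, "dy": 0, "dz": 0.4, "roll": 0, "jaw": 1}, {"dx": 0, "dy": 0, "dz": 0.3, "roll": 0, "jaw": 1}, {"dx": 0, "dy": 0, "dz": 0, "roll": 0, "jaw": 1}]'

```text
time_s: 36.93
ee_pos: [0.5929, -0.0034, 0.1645]
eef_rot: [-3.141, -0.001, -0.297]
force: [-0.8, -0.8, -2.5]
grip_width: 0.0379
grip_force: 34.9
```

send_rows --rows '[{"dx": 0, "dy": 0, "dz": 0.4, "roll": 0, "jaw": 1}, {"dx": 0, "dy": 0, "dz": 0, "roll": 0, "jaw": 1}, {"dx": 0, "dy": 0, "dz": 0, "roll": 0, "jaw": -1}, {"dx": 0, "dy": 0, "dz": 0, "roll": 0, "jaw": -1}, {"dx": 0, "dy": 0, "dz": 0, "roll": 0, "jaw": -1}, {"dx": 0, "dy": 0, "dz": 0, "roll": 0, "jaw": -1}, {"dx": 0, "dy": 0, "dz": -8, "roll": 0, "jaw": -1}, {"dx": 0, "dy": 0, "dz": -18, "roll": 0, "jaw": -1}, {"dx": 0, "dy": 0, "dz": -28, "roll": 0, "jaw": -1}, {"dx": 0, "dy": 0, "dz": -30, "roll": 0, "jaw": -1}, {"dx": 0, "dy": 0, "dz": -15, "roll": 0, "jaw": -1}, {"dx": 0, "dy": 0, "dz": 0, "roll": 0, "jaw": -1}]'

```text
time_s: 37.93
ee_pos: [0.5938, -0.0034, 0.2674]
eef_rot: [-3.14, -0.006, -0.297]
force: [0.6, 0.2, 0.9]
grip_width: 0.0939
grip_force: 0.0
```

```bash
python3 -c "
from h import *
go(.4456,-.348,.255,-17)"
```

```text
at [ 0.5938 -0.0034  0.2674] [-179.91   -0.37  -17.  ] w 0.0939 gf 0.0 t 37.9 q6 1.8
roll -0.0 shift in target axes [-40.9 372.9  12.4] current axes [-40.9 372.9  12.4]
```

send_rows --rows '[{"dx": -3, "dy": 28.5, "dz": 0, "roll": 0, "jaw": -1}, {"dx": -3, "dy": 28.5, "dz": 0, "roll": 0, "jaw": -1}, {"dx": -3, "dy": 28.5, "dz": 0, "roll": 0, "jaw": -1}, {"dx": -3, "dy": 28.5, "dz": 0, "roll": 0, "jaw": -1}, {"dx": -3, "dy": 28.5, "dz": 0, "roll": 0, "jaw": -1}, {"dx": -3, "dy": 28.5, "dz": 0, "roll": 0, "jaw": -1}, {"dx": -3, "dy": 28.5, "dz": 0, "roll": 0, "jaw": -1}, {"dx": -3, "dy": 28.5, "dz": 0, "roll": 0, "jaw": -1}, {"dx": -3, "dy": 28.5, "dz": 0, "roll": 0, "jaw": -1}, {"dx": -3, "dy": 28.5, "dz": 0, "roll": 0, "jaw": -1}, {"dx": -3, "dy": 28.5, "dz": 0, "roll": 0, "jaw": -1}, {"dx": -3, "dy": 28.5, "dz": 0, "roll": 0, "jaw": -1}]'

```text
time_s: 38.93
ee_pos: [0.4574, -0.321, 0.2623]
eef_rot: [-3.141, 0.001, -0.297]
force: [0.9, -0.8, 0.0]
grip_width: 0.0939
grip_force: 0.0
```

send_rows --rows '[{"dx": -3, "dy": 28.5, "dz": 0, "roll": 0, "jaw": -1}, {"dx": 0, "dy": 0, "dz": 0, "roll": 0, "jaw": -1}, {"dx": 0, "dy": 0, "dz": 0, "roll": 0, "jaw": -1}, {"dx": 0, "dy": 0, "dz": 0, "roll": 0, "jaw": -1}]'

```text
time_s: 39.27
ee_pos: [0.4472, -0.3457, 0.2624]
eef_rot: [-3.141, 0.001, -0.297]
force: [0.0, 1.0, -1.0]
grip_width: 0.0937
grip_force: 0.0
```

```bash
python3 - <<'E'
from h import *
go(.4456,-.348,.1434,-17)
c=camera('top');F=c['frame'];W=cloud(c);Z=W[...,2];x,y=W[...,0],W[...,1];red=masks(F,Z)[4]
rect("red",plane(c,.2),red&(Z>.192)&(abs(x-.592)<.06)&(abs(y+.005)<.06))
E
```

```text
at [ 0.4472 -0.3457  0.2624] [-1.7997e+02  3.0000e-02 -1.7010e+01] w 0.0937 gf 0.0 t 39.3 q6 1.14
roll -0.01 shift in target axes [ -0.8   2.6 119. ] current axes [ -0.8   2.6 119. ]
red 214 c 0.5916 -0.0039 wh 0.0358 0.0312 ang 73.2 mean [ 0.5916 -0.004 ] z 0.2
```

Red is back within about 1 mm. Next is pink.

send_rows --rows '[{"dx": -0.8, "dy": 2, "dz": 9, "roll": 0, "jaw": -1}, {"dx": 0, "dy": 0, "dz": 18, "roll": 0, "jaw": -1}, {"dx": 0, "dy": 0, "dz": 19, "roll": 0, "jaw": -1}, {"dx": 0, "dy": 0, "dz": 19, "roll": 0, "jaw": -1}, {"dx": 0, "dy": 0, "dz": 19, "roll": 0, "jaw": -1}, {"dx": 0, "dy": 0, "dz": 19, "roll": 0, "jaw": -1}, {"dx": 0, "dy": 0, "dz": 15, "roll": 0, "jaw": -1}, {"dx": 0, "dy": 0, "dz": 0, "roll": 0, "jaw": 1}, {"dx": 0, "dy": 0, "dz": 0, "roll": 0, "jaw": 1}, {"dx": 0, "dy": 0, "dz": 0, "roll": 0, "jaw": 1}, {"dx": 0, "dy": 0, "dz": 0, "roll": 0, "jaw": 1}, {"dx": 0, "dy": 0, "dz": 0, "roll": 0, "jaw": 1}]' --force 25

```text
time_s: 40.32
ee_pos: [0.446, -0.3481, 0.1457]
eef_rot: [3.141, -0.001, -0.297]
force: [0.5, -0.2, 1.0]
grip_width: 0.0643
grip_force: 0.0
```

send_rows --rows '[{"dx": 0, "dy": 0, "dz": 0, "roll": 0, "jaw": 1}, {"dx": 0, "dy": 0, "dz": 0, "roll": 0, "jaw": 1}, {"dx": 0, "dy": 0, "dz": 0, "roll": 0, "jaw": 1}, {"dx": 0, "dy": 0, "dz": 0, "roll": 0, "jaw": 1}, {"dx": 0, "dy": 0, "dz": 0, "roll": 0, "jaw": 1}, {"dx": 0, "dy": 0, "dz": 0, "roll": 0, "jaw": 1}, {"dx": 0, "dy": 0, "dz": 0, "roll": 0, "jaw": 1}]'

```text
time_s: 40.9
ee_pos: [0.4458, -0.3479, 0.1448]
eef_rot: [3.142, -0.0, -0.297]
force: [0.0, -0.3, 0.2]
grip_width: 0.0339
grip_force: 24.8
```

```bash
python3 -c "
from h import *
go(.5397,.010,.204,-17)"
```

```text
at [ 0.4458 -0.3479  0.1448] [ 1.800e+02 -1.000e-02 -1.701e+01] w 0.0339 gf 24.85 t 40.9 q6 1.14
roll -0.01 shift in target axes [ -14.8 -369.8  -59.2] current axes [ -14.9 -369.8  -59.2]
```

send_rows --rows '[{"dx": 0, "dy": 0, "dz": -4, "roll": 0, "jaw": 1}, {"dx": 0, "dy": 0, "dz": -10, "roll": 0, "jaw": 1}, {"dx": 0, "dy": 0, "dz": -15, "roll": 0, "jaw": 1}, {"dx": 0, "dy": 0, "dz": -15, "roll": 0, "jaw": 1}, {"dx": 0, "dy": 0, "dz": -10, "roll": 0, "jaw": 1}, {"dx": -1, "dy": -6, "dz": -5, "roll": 0, "jaw": 1}, {"dx": -3, "dy": -14, "dz": 0, "roll": 0, "jaw": 1}, {"dx": -4, "dy": -22, "dz": 0, "roll": 0, "jaw": 1}, {"dx": -4, "dy": -24, "dz": 0, "roll": 0, "jaw": 1}, {"dx": -3, "dy": -24, "dz": 0, "roll": 0, "jaw": 1}, {"dx": -2, "dy": -24, "dz": 0, "roll": 0, "jaw": 1}, {"dx": 0, "dy": -24, "dz": 0, "roll": 0, "jaw": 1}]'

```text
time_s: 41.9
ee_pos: [0.4693, -0.2085, 0.203]
eef_rot: [-3.141, 0.001, -0.297]
force: [0.4, -0.8, -1.4]
grip_width: 0.0339
grip_force: 24.8
```

send_rows --rows '[{"dx": 0, "dy": -24, "dz": 0, "roll": 0, "jaw": 1}, {"dx": 0, "dy": -24, "dz": 0, "roll": 0, "jaw": 1}, {"dx": 0, "dy": -24, "dz": 0, "roll": 0, "jaw": 1}, {"dx": 0, "dy": -24, "dz": 0, "roll": 0, "jaw": 1}, {"dx": 0, "dy": -22, "dz": 0, "roll": 0, "jaw": 1}, {"dx": 0, "dy": -20, "dz": 0, "roll": 0, "jaw": 1}, {"dx": 0, "dy": 0, "dz": 0, "roll": 0, "jaw": 1}, {"dx": 0, "dy": 0, "dz": 0, "roll": 0, "jaw": 1}]'

```text
time_s: 42.57
ee_pos: [0.5097, -0.0776, 0.2031]
eef_rot: [3.142, 0.001, -0.295]
force: [-1.0, -0.2, -1.4]
grip_width: 0.0342
grip_force: 24.8
```

```bash
python3 -c "
from h import *
go(.5397,.010,.204,-17)"
```

```text
at [ 0.5097 -0.0776  0.2031] [ 1.7999e+02  7.0000e-02 -1.6880e+01] w 0.0342 gf 24.85 t 42.6 q6 1.64
roll 0.12 shift in target axes [  3.1 -92.5  -0.9] current axes [  3.3 -92.5  -0.9]
```

send_rows --rows '[{"dx": 0.5, "dy": -6, "dz": 0, "roll": 0.1, "jaw": 1}, {"dx": 0.5, "dy": -14, "dz": 0, "roll": 0, "jaw": 1}, {"dx": 0.5, "dy": -18, "dz": 0, "roll": 0, "jaw": 1}, {"dx": 0.5, "dy": -18, "dz": 0, "roll": 0, "jaw": 1}, {"dx": 0.5, "dy": -18, "dz": 0, "roll": 0, "jaw": 1}, {"dx": 0, "dy": -12, "dz": 0, "roll": 0, "jaw": 1}, {"dx": 0, "dy": -5, "dz": 0, "roll": 0, "jaw": 1}, {"dx": 0, "dy": -1.5, "dz": 0, "roll": 0, "jaw": 1}, {"dx": 0, "dy": 0, "dz": 0, "roll": 0, "jaw": 1}, {"dx": 0, "dy": 0, "dz": 0, "roll": 0, "jaw": 1}, {"dx": 0, "dy": 0, "dz": 0, "roll": 0, "jaw": 1}]'

```text
time_s: 43.48
ee_pos: [0.5397, 0.0079, 0.2038]
eef_rot: [3.142, -0.0, -0.299]
force: [0.6, -0.1, -2.8]
grip_width: 0.0343
grip_force: 24.8
```

```bash
python3 -c "
from h import *
go(.5397,.010,.1508,-17)"
```

```text
at [0.5397 0.0079 0.2038] [180.    -0.   -17.16] w 0.0343 gf 24.85 t 43.5 q6 1.82
roll -0.16 shift in target axes [-0.6 -2.  53. ] current axes [-0.6 -2.  53. ]
```

send_rows --rows '[{"dx": -0.6, "dy": -2, "dz": 6, "roll": 0, "jaw": 1}, {"dx": 0, "dy": 0, "dz": 12, "roll": 0, "jaw": 1}, {"dx": 0, "dy": 0, "dz": 12, "roll": 0, "jaw": 1}, {"dx": 0, "dy": 0, "dz": 11, "roll": 0, "jaw": 1}, {"dx": 0, "dy": 0, "dz": 6, "roll": 0, "jaw": 1}, {"dx": 0, "dy": 0, "dz": 3, "roll": 0, "jaw": 1}, {"dx": 0, "dy": 0, "dz": 1, "roll": 0, "jaw": 1}, {"dx": 0, "dy": 0, "dz": 0.5, "roll": 0, "jaw": 1}, {"dx": 0, "dy": 0, "dz": 0.5, "roll": 0, "jaw": 1}, {"dx": 0, "dy": 0, "dz": 0, "roll": 0, "jaw": 1}]'

```text
time_s: 44.32
ee_pos: [0.54, 0.0107, 0.1521]
eef_rot: [-3.141, -0.001, -0.299]
force: [-0.6, -0.2, -2.4]
grip_width: 0.0342
grip_force: 24.8
```

send_rows --rows '[{"dx": 0, "dy": 0, "dz": 0.4, "roll": 0, "jaw": 1}, {"dx": 0, "dy": 0, "dz": 0.4, "roll": 0, "jaw": 1}, {"dx": 0, "dy": 0, "dz": 0, "roll": 0, "jaw": 1}]'

```text
time_s: 44.57
ee_pos: [0.5398, 0.0108, 0.151]
eef_rot: [-3.142, -0.0, -0.299]
force: [0.7, 0.6, -3.0]
grip_width: 0.034
grip_force: 24.8
```

send_rows --rows '[{"dx": 0, "dy": 0, "dz": 0.5, "roll": 0, "jaw": 1}, {"dx": 0, "dy": 0, "dz": 0.5, "roll": 0, "jaw": 1}, {"dx": 0, "dy": 0, "dz": 0, "roll": 0, "jaw": 1}]'

```text
time_s: 44.82
ee_pos: [0.5402, 0.0106, 0.1507]
eef_rot: [-3.141, -0.001, -0.299]
force: [-1.9, -0.3, 5.8]
grip_width: 0.0341
grip_force: 24.8
```

send_rows --rows '[{"dx": 0, "dy": 0, "dz": 0, "roll": 0, "jaw": -1}, {"dx": 0, "dy": 0, "dz": 0, "roll": 0, "jaw": -1}, {"dx": 0, "dy": 0, "dz": 0, "roll": 0, "jaw": -1}, {"dx": 0, "dy": 0, "dz": 0, "roll": 0, "jaw": -1}, {"dx": 0, "dy": 0, "dz": -8, "roll": 0, "jaw": -1}, {"dx": 0, "dy": 0, "dz": -18, "roll": 0, "jaw": -1}, {"dx": 0, "dy": 0, "dz": -28, "roll": 0, "jaw": -1}, {"dx": 0, "dy": 0, "dz": -30, "roll": 0, "jaw": -1}, {"dx": 0, "dy": 0, "dz": -30, "roll": 0, "jaw": -1}, {"dx": 0, "dy": 0, "dz": -10, "roll": 0, "jaw": -1}, {"dx": 0, "dy": 0, "dz": 0, "roll": 0, "jaw": -1}, {"dx": 0, "dy": 0, "dz": 0, "roll": 0, "jaw": -1}]'

```text
time_s: 45.82
ee_pos: [0.5396, 0.0108, 0.2734]
eef_rot: [3.142, 0.0, -0.299]
force: [-0.2, 0.7, -0.4]
grip_width: 0.0936
grip_force: 0.0
```

send_rows --rows '[{"dx": 0, "dy": 20, "dz": 0, "roll": 0, "jaw": -1}, {"dx": 0, "dy": 25, "dz": 0, "roll": 0, "jaw": -1}, {"dx": 0, "dy": 25, "dz": 0, "roll": 0, "jaw": -1}, {"dx": 0, "dy": 25, "dz": 0, "roll": 0, "jaw": -1}, {"dx": 0, "dy": 25, "dz": 0, "roll": 0, "jaw": -1}, {"dx": 0, "dy": 25, "dz": 0, "roll": 0, "jaw": -1}, {"dx": 0, "dy": 25, "dz": 0, "roll": 0, "jaw": -1}, {"dx": 0, "dy": 25, "dz": 0, "roll": 0, "jaw": -1}, {"dx": 0, "dy": 25, "dz": 0, "roll": 0, "jaw": -1}, {"dx": 0, "dy": 0, "dz": 0, "roll": 0, "jaw": -1}, {"dx": 0, "dy": 0, "dz": 0, "roll": 0, "jaw": -1}, {"dx": 0, "dy": 0, "dz": 0, "roll": 0, "jaw": -1}]'

```text
time_s: 46.82
ee_pos: [0.4749, -0.1989, 0.2728]
eef_rot: [-3.141, 0.002, -0.299]
force: [-0.4, -0.2, -0.7]
grip_width: 0.0941
grip_force: 0.0
```

```bash
python3 - <<'E'
from h import *
c=camera('top');F=c['frame'];W=cloud(c);Z=W[...,2];x,y=W[...,0],W[...,1];red=masks(F,Z)[4]
rect("red (.5918,-.005)",plane(c,.2),red&(Z>.192)&(abs(x-.592)<.06)&(abs(y+.005)<.06))
rect("pink (.5395,.0103)",plane(c,.185),red&(Z>.177)&(Z<.192)&(abs(x-.54)<.03)&(abs(y-.01)<.04))
m=(x>.60)&(x<.69)&(y>-.08)&(y<.03)&(Z>.108)&(Z<.12);print('fullcap',plane(c,.114)[m].mean(0))
cv2.imwrite('pics/t7.png',cv2.resize(F[90:260,120:440,::-1],(768,408)))
E
```

```text
red (.5918,-.005) 215 c 0.5916 -0.0039 wh 0.0358 0.0312 ang 73.2 mean [ 0.5916 -0.0038] z 0.2
pink (.5395,.0103) 156 c 0.5397 0.0109 wh 0.0299 0.0272 ang 73.0 mean [0.5396 0.0108] z 0.185
fullcap [ 0.64334417 -0.01957452  0.114     ]
```

View pics/t7.png

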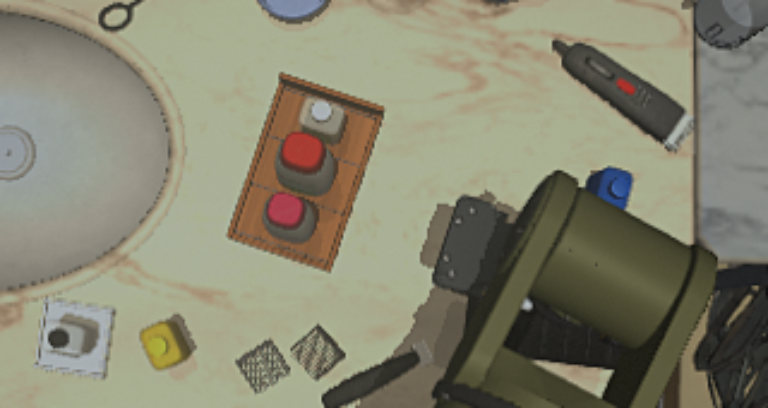

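All four bottles are in place: white cap at (322,112), red at (302,155) and pink at (287,213) in the stand, and the short bottle in the dish at (65,338). The arm is clear of everything.

```bash
python3 -c "
from h import *
print(hand_in())"
```

```text
the job is handed in; nothing more can be done
None
```

The job is handed in, though no verdict came back: at the last look, red and pink were about 1 mm from their start positions, the white-capped bottle was about 1–2 mm from the rear bay's centre, the short bottle was about 2 mm from the dish's centre, all were upright, and the arm was clear, at 47 s of the 141 s allowed.

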